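# Brush out and cap the damper bodies

### The job

Clean and close the damper bodies standing on the bench. Working from the robot's left to its right, brush out each bore: down to the bottom, up until the bristles are at the mouth, and down to the bottom once more; the brush goes back upright in its pot. Close each brushed body with an end cap: stand it in the mouth, turn it backward (anticlockwise from above) until the thread start drops, then screw it clockwise until its flange is home on the rim, never forcing it so that the stand is dragged round; a cap left over goes upright into the parts tray. Do not disturb the oil bottle, the spanner or the shim jar.

Things in the scene. Friction and masses are not known exactly. Their poses are not given: they have to be found in the camera images.
- body_left: Leftmost (largest y) of 3 like damper bodies: cylinder open at the top, clamped upright in a heavy stand (3.5 kg, 110 mm square foot 20 mm high, 90 mm jaws to 50 mm), not fastened to the bench. Origin: on the bench on the bore axis, z up. Rim 125 mm above the origin, collar 67 mm across; bore 52 mm across, its floor 25 mm above the origin; 42 mm inside the thread. May be absent.
- body_mid: Middle damper body, like body_left; may be absent. Thread, in all three: a ledge (the thread's top) 4 mm below the rim with 3 openings 36 degrees wide, 120 apart; where they lie round the axis differs and is not told. A lug turned clockwise on the ledge is stopped by a blunt thread end flush with the rim; below each opening a groove falls 4 mm clockwise.
- body_right: Rightmost (smallest y) damper body, like body_left; may be absent. Height of an upright cap's origin above this origin, in all three: 112 mm with its lugs on the ledge, 116 mm on the blunt thread ends, 101 mm once dropped through the openings into the thread start, 97 mm when home (flange on the rim).
- cap1: One of 3 like end caps, aluminium, 180 g, 57 mm tall, standing nose down on the 3 mm mat; any fits any body, at most one is left over. Origin: centre of the nose's underside, z up. Nose 39 mm across, tapered to 28 in the lowest 6 mm; flange 62 mm across, 28 to 33 mm up; hexagon head 36 mm across flats, 33 to 57 mm up, a pair of flats facing its own +x and -x.
- cap2: End cap like cap1. Lugs, in all caps: three, 120 degrees apart (one on the cap's own +x), 5 mm high, 7 mm wide, reaching 49 mm across, undersides 9 mm above the origin. Tightening is clockwise seen from above. Forced against a blunt thread end or past its final stop, a cap drags the stand round (a stand starts within 0.3 rad of square to the bench); an ordinary turn does not.
- cap3: End cap like cap1. On the ledge any cap, turned anticlockwise at most about 110 degrees, comes over the openings; it fits into them over 17 degrees of turn and drops 11 mm if let go or pressed lightly, and is then held from turning farther anticlockwise. From there about 65 degrees clockwise bring it down 4 mm to home; it stops for good at about 90 to 100 degrees.
- brush: Bore brush, 204 mm long, 120 g, standing head down in its pot. Origin: centre of the head's lower end; z along the brush towards the handle. Bristle head 54 mm long, 37 mm across (solid core 32 mm, tapered to 22 mm at the end); 8 mm stem; square wooden handle 22 x 22 mm, 132 to 204 mm above the origin, flats facing its own x and y.
- pot: Steel pot of the brush, 1.5 kg, standing loose on the bench: 38 mm across inside, 46 mm outside, 62 mm high, on a round 90 mm foot. Origin: on the bench at its centre; its inner floor, on which the brush stands, is 6 mm above the origin.
- oil: Bystander: white oil bottle, 60 mm across, 170 mm tall. Origin at the centre of its underside.
- spanner: Bystander: steel spanner 200 mm long lying on the bench beyond the damper bodies. Origin under its middle.
- jar: Bystander: clear shim jar with a black lid, 56 mm across, 70 mm tall. Origin at the centre of its underside.
- tray: Fixed grey parts tray for the caps left over: 160 x 160 mm outside, 25 mm high, walls 4 mm. Origin at the centre of its underside; its inner floor is 4 mm above; its x and y lie along the bench's.
Not all that is in view belongs to the job. What is shaped like the body_right but blue is not meant. Leave any orange look-alike of the cap2 alone.

How it is judged (in metres and radians):
On the way, in this order (a step that is already met when the one before it is completed fails the run):
1. the brush head reaches the bottom of the left-hand damper body (tip within 15 mm of its floor) (horizontal distance between brush and body_left below 0.02 m and z of brush in the frame of body_left below 0.04 m), for 0.05 s.
2. the brush is drawn up in the left-hand damper body until its bristles are at the mouth (tip 55 mm or more above the floor) (horizontal distance between brush and body_left below 0.03 m and z of brush in the frame of body_left above 0.08 m), for 0.05 s.
3. the brush head reaches the bottom of the left-hand damper body a second time (all of step 1), for 0.05 s.
4. the brush head reaches the bottom of the middle damper body (tip within 15 mm of its floor) (horizontal distance between brush and body_mid below 0.02 m and z of brush in the frame of body_mid below 0.04 m), for 0.05 s.
5. the brush is drawn up in the middle damper body until its bristles are at the mouth (tip 55 mm or more above the floor) (horizontal distance between brush and body_mid below 0.03 m and z of brush in the frame of body_mid above 0.08 m), for 0.05 s.
6. the brush head reaches the bottom of the middle damper body a second time (all of step 4), for 0.05 s.
7. the brush head reaches the bottom of the right-hand damper body (tip within 15 mm of its floor) (horizontal distance between brush and body_right below 0.02 m and z of brush in the frame of body_right below 0.04 m), for 0.05 s.
8. the brush is drawn up in the right-hand damper body until its bristles are at the mouth (tip 55 mm or more above the floor) (horizontal distance between brush and body_right below 0.03 m and z of brush in the frame of body_right above 0.08 m), for 0.05 s.
9. the brush head reaches the bottom of the right-hand damper body a second time (all of step 7), for 0.05 s.
At the end, for the whole second after the job is handed in: Each damper body stands upright with a cap home: within 4 mm of its axis, level to 0.05 rad, flange within 1.8 mm of the rim. Any spare cap stands in the tray, its axis within 70 mm of the centre. Brush in its pot, within 12 mm of centre and floor, tilt under 0.2 rad. All at rest (((horizontal distance between cap1 and body_left below 0.004 m and z of cap1 in the frame of body_left below 0.0988 m and angle between the z axis of cap1 and the z axis of body_left, either way round below 0.05 rad and linear speed of cap1 below 0.02 m/s) or (horizontal distance between cap2 and body_left below 0.004 m and z of cap2 in the frame of body_left below 0.0988 m and angle between the z axis of cap2 and the z axis of body_left, either way round below 0.05 rad and linear speed of cap2 below 0.02 m/s) or (horizontal distance between cap3 and body_left below 0.004 m and z of cap3 in the frame of body_left below 0.0988 m and angle between the z axis of cap3 and the z axis of body_left, either way round below 0.05 rad and linear speed of cap3 below 0.02 m/s)) and ((horizontal distance between cap1 and body_mid below 0.004 m and z of cap1 in the frame of body_mid below 0.0988 m and angle between the z axis of cap1 and the z axis of body_mid, either way round below 0.05 rad and linear speed of cap1 below 0.02 m/s) or (horizontal distance between cap2 and body_mid below 0.004 m and z of cap2 in the frame of body_mid below 0.0988 m and angle between the z axis of cap2 and the z axis of body_mid, either way round below 0.05 rad and linear speed of cap2 below 0.02 m/s) or (horizontal distance between cap3 and body_mid below 0.004 m and z of cap3 in the frame of body_mid below 0.0988 m and angle between the z axis of cap3 and the z axis of body_mid, either way round below 0.05 rad and linear speed of cap3 below 0.02 m/s)) and ((horizontal distance between cap1 and body_right below 0.004 m and z of cap1 in the frame of body_right below 0.0988 m and angle between the z axis of cap1 and the z axis of body_right, either way round below 0.05 rad and linear speed of cap1 below 0.02 m/s) or (horizontal distance between cap2 and body_right below 0.004 m and z of cap2 in the frame of body_right below 0.0988 m and angle between the z axis of cap2 and the z axis of body_right, either way round below 0.05 rad and linear speed of cap2 below 0.02 m/s) or (horizontal distance between cap3 and body_right below 0.004 m and z of cap3 in the frame of body_right below 0.0988 m and angle between the z axis of cap3 and the z axis of body_right, either way round below 0.05 rad and linear speed of cap3 below 0.02 m/s)) and horizontal distance between brush and pot below 0.012 m and z of brush in the frame of pot below 0.012 m and angle between brush's own z axis and vertical below 0.2 rad and linear speed of brush below 0.02 m/s and ((horizontal distance between cap1 and tray below 0.07 m and z of cap1 in the frame of tray below 0.012 m and angle between cap1's own z axis and vertical below 0.15 rad) or height (world z) of cap1 above 0.09 m) and ((horizontal distance between cap2 and tray below 0.07 m and z of cap2 in the frame of tray below 0.012 m and angle between cap2's own z axis and vertical below 0.15 rad) or height (world z) of cap2 above 0.09 m) and ((horizontal distance between cap3 and tray below 0.07 m and z of cap3 in the frame of tray below 0.012 m and angle between cap3's own z axis and vertical below 0.15 rad) or height (world z) of cap3 above 0.09 m) and angle between each of body_left, body_mid, body_right's own z axis and vertical below 0.05 rad); the robot touches nothing.
It fails at once if the oil bottle is pushed more than 30 mm from its place (distance of oil from where it was at the start of the episode above 0.03 m).
It fails at once if the spanner is pushed more than 30 mm from its place (distance of spanner from where it was at the start of the episode above 0.03 m).
It fails at once if the shim jar is pushed more than 30 mm from its place (distance of jar from where it was at the start of the episode above 0.03 m).
It fails at once if a cap is forced in the thread so that the stand is dragged round: a damper body's x axis more than 0.8 rad from the tray's x axis (it starts within 0.3 rad) (angle between the x axis of any of body_left, body_mid, body_right and the x axis of tray, either way round above 0.8 rad).
Of body_left, body_mid, body_right only 2 to 3 are there at a start; the rules pass over those that are not, and their reading is None.
At some moment in a run one of pot, body_left, body_mid, body_right may be knocked a few centimetres aside while the robot is not near it.
It also fails if it takes over 210 s, if anything falls off the work surface, if the arm or the gripper's body presses on something with over 40 N, if the wrist force passes 120 N, or if a joint passes its speed limit or range.

### The arm

A 7-joint arm with a two-finger parallel gripper is mounted at the origin on the work surface. World frame = base frame: x ahead of the robot, y to its left, z up, the work surface at z = 0. Lengths are in mm, angles in rad, forces in N, time in s.
With the tool pointing down it reaches from about 350 to 900 mm from the base axis. Payload 7.2 kg.
Tool frame: the origin (TCP) lies at the very end of the fingers, on their centre line; the grasp point (between the pads) lies 19 mm behind it; x points along the fingers, y is the direction in which the jaws open and shut, and the axes are right-handed (so a half turn about x gives the same grasp; the last joint's range is limited). The gripper opens to 85 mm and grips with 20 to 120 N. Pads are 22 mm wide; open, the fingers measure 114 mm over their backs; the gripper's body (76 mm by 85 mm) begins 54 mm behind the grasp point. The pads swing forward as they close: fully open they stand 13 mm farther back than shut.
Start: joints at [-1.374, 0.411, -0.013, 1.596, 0.006, 1.134, -0.082], TCP at [163.582, 603.217, 199.697] pointing down, gripper open.
Joint ranges: [-2.95, 2.95], [-0.29, 1.99], [-1.47, 1.44], [0.14, 2.54], [-1.03, 4.17], [0.13, 1.85], [-2.86, 2.86]. Speed limits (rad/s): [2.39, 2.39, 3.01, 3.01, 3.14, 3.14, 3.14].

### API

Orientations are given as a unit quaternion [w, x, y, z].
In Python, from workcell import readout, optics, workorder gives the robot as it stands.
- The arm moves only by the tool send_rows, never from a script. Its argument "increments" is a list of rows, each a list of 7 numbers: the turn, a rotation vector about the tool's x, y, z in rad, then the shift along the tool's x, y, z in cm, then the opening, from 0 (shut) to 1 (fully open). In form: [[rx, ry, rz, x, y, z, hand], ...]. A call has exactly 10 rows; each row is the pose to reach, as a shift and turn from the pose commanded when the call began, along the tool's axes at that moment; what a row does not reach only later rows make up. A row lasts 1/12 s, in which the tool goes at most 41.7 mm and 7.16 degrees, less where a joint would pass 70% of its speed; a pose out of reach is approached as far as the arm can. A call with a gripper value outside its range is refused whole. The fingers move at their own pace and stop on an object; the grip force is fixed at half the most. Time passes only in rows, so rows that repeat a pose let the fingers close, or fill a call up. It gives the time, the measured TCP pose, the force and the opening at its end, in the units of the state.
- readout.read_state(): the state, without advancing time (a new reading comes with each control period).
- optics.capture(name): name is "scene" or "side" or "wrist"; returns (picture, depth): 420x560x3 uint8, red, green, blue; 420x560 float32, mm along the optical axis (not along the pixel's ray), 0 where there is no reading.
- optics.camera_info(name): a dict with "camera_matrix" (3x3 intrinsics, pixels), "k1" (the pictures are not rectified: a ray, as slopes to the right and down, at radius r is drawn at 1 + k1 r^2 times it, then the intrinsics apply), "pose" (4x4, takes a point from camera to world coordinates). Camera axes: x right, y down, z forward; pixel columns grow to the right and rows downward; lengths in mm; the calibration is good to about 2 mm. A picture is of the moment at which its call begins: read the wrist's pose just before it. camera_info takes no time and is no camera call; for the wrist camera it gives the pose at the moment of the call.
- workorder.job_done(): hands the job in, once; it reports no verdict.
The state is a dict: "clock": time; "joint_pos": joint angles; "joint_velocities": joint speeds; "effort": joint torques, N m; "tool_pos": TCP position; "ee_rot": TCP orientation; "ft_force": force on the tool from outside, world axes, zero at the start; "moment": the same for the moment, N m; "gripper_width": finger opening in mm.
Only numpy, scipy, OpenCV 4.12 (cv2) and the standard library are available. Lean on these libraries where they do the work, as an engineer would, in place of code of your own. Each camera call takes 0.05 s, during which the arm holds its last target. There are 200 camera calls.

## Working session

There is one attempt and no reset: what is moved stays moved. The work goes in short steps, Python scripts to look and compute and a tool call to move; the robot and the scene stay as the last step left them, time stands still between calls to the robot, and variables do not carry over. Pictures are saved under pics/ and viewed, about 12 in all and at most 16, crops included, and the job is handed in when it is done.

Besides the shell and the picture viewer there is one more tool, called after "Request:" by a JSON object that holds its "fn" and its "kwargs". send_rows: Moves the arm, as the interface text tells. Its arguments: {"type":"object","properties":{"increments":{"type":"array"}},"required":["increments"]}

```bash
mkdir -p pics; ls
cat > h.py <<'E'
import numpy as np, cv2
from workcell import readout, optics, workorder
from scipy.spatial.transform import Rotation as R
def cap(n):
    i=optics.camera_info(n); p,d=optics.capture(n); return p,d,i
def save(p,f): cv2.imwrite('pics/'+f,cv2.cvtColor(p,cv2.COLOR_RGB2BGR))
def rays(uv,i):
    K=np.array(i['camera_matrix']); uv=np.atleast_2d(np.array(uv,float))
    q=np.c_[(uv[:,0]-K[0,2])/K[0,0],(uv[:,1]-K[1,2])/K[1,1]]
    s=q.copy()
    for _ in range(20): s=q/(1+i['k1']*(s**2).sum(1))[:,None]
    return np.c_[s,np.ones(len(s))]
def world(uv,i,depth):
    P=np.array(i['pose']); return (rays(uv,i)*np.atleast_1d(depth)[:,None])@P[:3,:3].T+P[:3,3]
def plane(uv,i,z):
    P=np.array(i['pose']); d=rays(uv,i)@P[:3,:3].T; return P[:3,3]+d*((z-P[2,3])/d[:,2])[:,None]
def cloud(d,i):
    v,u=np.mgrid[0:d.shape[0],0:d.shape[1]]; 
    return world(np.c_[u.ravel(),v.ravel()],i,d.ravel()).reshape(*d.shape,3)
def proj(p,i):
    P=np.array(i['pose']); K=np.array(i['camera_matrix']); q=(np.atleast_2d(p)-P[:3,3])@P[:3,:3]; s=q[:,:2]/q[:,2:]
    s=s*(1+i['k1']*(s**2).sum(1))[:,None]; return np.c_[s[:,0]*K[0,0]+K[0,2],s[:,1]*K[1,1]+K[1,2]]
def st():
    s=readout.read_state(); r=R.from_quat(np.roll(s['ee_rot'],-1)).as_matrix()
    return s,r
E
python3 - <<'E'
from h import *
np.set_printoptions(precision=2,suppress=True)
s,r=st(); print(s); print(r)
for n in('scene','side','wrist'):
    p,d,i=cap(n); save(p,n+'0.png'); print(n,i,(d>0).mean()); np.savez('/tmp/'+n,p=p,d=d,pose=i['pose'])
E
```

```text
pics
{'clock': 0.0, 'joint_pos': array([-1.37,  0.41, -0.01,  1.6 ,  0.01,  1.13, -0.08]), 'joint_velocities': array([-0., -0.,  0., -0.,  0., -0., -0.]), 'effort': array([ -0.  , -60.06,   0.68, -29.94,   0.01,   0.01,  -0.  ]), 'tool_pos': array([163.46, 602.66, 198.83]), 'ee_rot': array([ 0.7 ,  0.09,  0.7 , -0.09]), 'ft_force': array([-0.08, -0.4 ,  0.42]), 'moment': array([-0.03, -0.01,  0.04]), 'gripper_width': 85.33905264843341}
[[-0.    0.26  0.97]
 [-0.    0.97 -0.26]
 [-1.   -0.    0.  ]]
scene {'camera_matrix': array([[472.6 ,   0.  , 276.12],
       [  0.  , 472.6 , 213.79],
       [  0.  ,   0.  ,   1.  ]]), 'k1': -0.10923344296506349, 'pose': array([[   0.23,    0.75,   -0.62, 1269.61],
       [   0.97,   -0.18,    0.14, -150.73],
       [  -0.01,   -0.64,   -0.77,  917.39],
       [   0.  ,    0.  ,    0.  ,    1.  ]])} 0.9957738095238096
side {'camera_matrix': array([[389.25,   0.  , 274.7 ],
       [  0.  , 389.25, 213.48],
       [  0.  ,   0.  ,   1.  ]]), 'k1': -0.0972447599697362, 'pose': array([[   0.91,   -0.3 ,    0.3 ,  231.33],
       [  -0.42,   -0.63,    0.65, -696.47],
       [  -0.  ,   -0.71,   -0.7 ,  822.18],
       [   0.  ,    0.  ,    0.  ,    1.  ]])} 0.9960884353741497
wrist {'camera_matrix': array([[359.12,   0.  , 275.76],
       [  0.  , 359.12, 210.76],
       [  0.  ,   0.  ,   1.  ]]), 'k1': -0.029244722631001117, 'pose': array([[  0.26,   0.91,   0.31,  82.7 ],
       [  0.97,  -0.25,  -0.09, 624.43],
       [ -0.  ,   0.33,  -0.95, 372.84],
       [  0.  ,   0.  ,   0.  ,   1.  ]])} 0.9959906462585034
```

View pics/scene0.png

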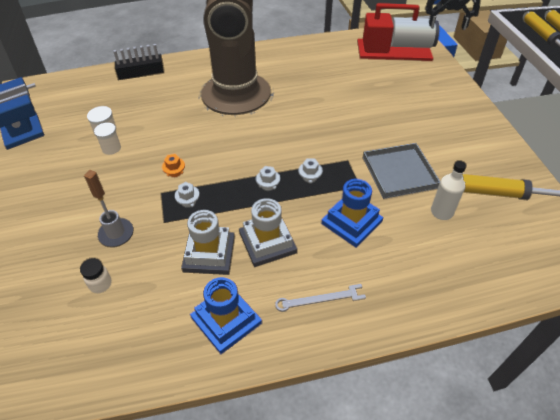

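View pics/side0.png

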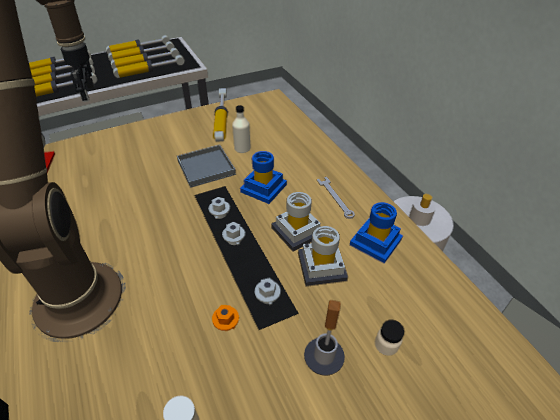

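Scene view: silver bodies at (267,215) (left, larger y) and (205,225) (right). The blue look-alikes are at (354,205) and (221,300). Silver caps stand at (187,193), (267,177) and (311,168), with the orange look-alike at (172,162). Brush and pot are at (95,185)/(112,232), the tray at (399,170), the oil at (447,195) and the jar at (95,275). I'm choosing the silver items only.

```bash
cat > m.py <<'E'
from h import *
np.set_printoptions(precision=1,suppress=True)
def comps(C,p,z0,z1,amin=12):
    m=((C[...,2]>z0)&(C[...,2]<z1)&(C[...,0]>250)&(C[...,0]<1000)&(abs(C[...,1])<600)).astype(np.uint8)
    n,l,s,c=cv2.connectedComponentsWithStats(m)
    for k in range(1,n):
        if s[k,4]>=amin:
            P=C[l==k]; col=np.median(p[l==k],0)
            (cc,rad)=cv2.minEnclosingCircle(P[:,:2].astype(np.float32))
            print(c[k],'n',s[k,4],'mean',P.mean(0),'circ',np.array(cc),'r %.1f'%rad,'col',col)
if __name__=='__main__':
    for n in('scene','side'):
        f=np.load(f'/tmp/{n}.npz'); i=optics.camera_info(n); C=cloud(f['d'],i)
        for nm,z0,z1 in(('rim',119,131),('caphead',54,64),('brush top',196,214)):
            print(n,nm); comps(C,f['p'],z0,z1)
E
python3 m.py
```

```text
scene rim
[453.7 180.4] n 111 mean [626.3 416.5 124.5] circ [620.6 422.5] r 21.1 col [216. 210. 194.]
[357.1 189.7] n 328 mean [600.6 184.9 123.9] circ [598.2 185.1] r 35.0 col [ 50.   92.5 176. ]
[266.3 210.3] n 351 mean [611.7 -29.4 124. ] circ [609.4 -28.8] r 34.4 col [171. 179. 186.]
[202.3 222.1] n 385 mean [ 611.4 -170.9  123.9] circ [ 610.7 -171. ] r 34.1 col [171. 177. 185.]
[220.1 292.7] n 497 mean [ 793.2 -160.4  123.6] circ [ 791.9 -160. ] r 34.2 col [ 66. 116. 206.]
scene caphead
[171.1 159.4] n 116 mean [ 324.5 -226.5   56.8] circ [ 322.8 -226.5] r 22.0 col [218.5 135.   56. ]
[310.7 163.5] n 141 mean [431.3 125.9  60. ] circ [430.  125.2] r 20.5 col [183. 185. 194.]
[267.6 171.7] n 150 mean [434.   11.1  59.9] circ [432.4  11. ] r 21.0 col [181.5 185.5 192. ]
[185.  188.2] n 158 mean [ 441.2 -200.9   60.3] circ [ 439.5 -199.5] r 21.2 col [186.  185.5 188.5]
[445.1 202.4] n 67 mean [635.9 407.9  59.1] circ [623.3 420. ] r 28.5 col [131. 127. 117.]
[352.5 214.4] n 62 mean [618.4 175.5  59. ] circ [606.2 182.2] r 27.7 col [109.5  87.   30. ]
[109.2 218.3] n 230 mean [ 493.
[... 1695 characters left out ...]
55. 165.]
[377.6 233.8] n 59 mean [ 776.1 -175.9   58.9] circ [ 788.7 -164.4] r 27.6 col [110.  81.   0.]
[322.7 259.6] n 55 mean [ 598.5 -189.9   59.3] circ [ 607.  -176.3] r 28.3 col [109.  81.   0.]
[266.8 285.6] n 196 mean [ 439.3 -202.6   59.9] circ [ 440.7 -200.4] r 21.1 col [149.  161.  171.5]
[224.4 311.9] n 212 mean [ 324.1 -226.5   58. ] circ [ 324.7 -225.6] r 20.3 col [212. 112.   0.]
[387.6 338.4] n 38 mean [ 616.1 -438.3   60.3] circ [ 625.3 -433. ] r 23.0 col [22.5 21.5 19. ]
[326.  344.5] n 283 mean [ 490.4 -392.5   59.8] circ [ 490.8 -391.5] r 23.0 col [63. 60. 59.]
side brush top
[333.9 306.8] n 167 mean [ 490.2 -393.4  208.2] circ [ 492.  -391.1] r 13.7 col [121.  79.  42.]
```

```bash
cat >> h.py <<'E'
def go(x,y,z,jaw,frm=None):
    """print row from current (or given (x,y,z,jaw)) pose; jaw=deg of tool y in world mod 180; returns row"""
    s,r=st(); p=s['tool_pos']; cj=np.degrees(np.arctan2(r[1,1],r[0,1]))
    if frm is not None:
        p=np.array(frm[:3],float); cj=frm[3]
        a=np.radians(cj); Y=np.array([np.cos(a),np.sin(a),0]); X=np.array([0,0,-1.]); r=np.c_[X,Y,np.cross(X,Y)]
    a=np.radians(jaw); Y=np.array([np.cos(a),np.sin(a),0]); X=np.array([0,0,-1.]); T=np.c_[X,Y,np.cross(X,Y)]
    rv=R.from_matrix(r.T@T).as_rotvec(); t=r.T@(np.array([x,y,z])-p)/10
    print('row',[round(float(v),3) for v in np.r_[rv,t]],'dist %.0f turn %.0f'%(np.linalg.norm(t)*10,np.degrees(np.linalg.norm(rv)))); return np.r_[rv,t]
E
python3 - <<'E'
from h import *
np.set_printoptions(precision=2,suppress=True)
A=[]
for n in('scene','side'):
    f=np.load(f'/tmp/{n}.npz'); i=optics.camera_info(n); C=cloud(f['d'],i)
    m=(C[...,2]>150)&(C[...,2]<215)&(abs(C[...,0]-492)<35)&(abs(C[...,1]+391)<35)
    P=C[m]; print(n,cv2.minAreaRect(P[:,:2].astype(np.float32)),P[:,2].max())
    t=P[P[:,2]>205]; print(t.mean(0),len(t),cv2.minAreaRect(t[:,:2].astype(np.float32)))
    for z in(155,170,185,200):
        q=P[abs(P[:,2]-z)<6]; print(z,q.mean(0))
go(480,150,330,75)
go(492,-300,330,30,(480,150,330,75))
E
```

```text
scene ((492.7485046386719, -390.0202331542969), (23.878345489501953, 24.514354705810547), 50.66742706298828) 213.77721883188383
[ 493.44 -390.01  208.99] 86 ((492.6019287109375, -390.1422119140625), (22.942380905151367, 23.20290756225586), 54.56678771972656)
155 [ 499.11 -387.61  155.94]
170 [ 499.87 -388.76  169.89]
185 [ 499.24 -389.22  185.07]
200 [ 499.01 -388.9   200.41]
side ((491.6950378417969, -391.27239990234375), (22.38780403137207, 22.285781860351562), 55.52876663208008) 213.65137453336138
[ 491.05 -392.11  210.14] 134 ((492.0177917480469, -391.0984802246094), (21.580068588256836, 22.07915687561035), 58.10457992553711)
155 [ 486.11 -398.96  155.24]
170 [ 486.03 -398.86  169.81]
185 [ 486.35 -398.82  185.31]
200 [ 486.52 -398.52  199.57]
row [-0.003, 0.0, 0.001, -13.047, -35.437, 42.398] dist 568 turn 0
row [0.785, 0.0, 0.0, 0.0, -43.156, 12.806] dist 450 turn 45
```

Run:
```python
from h import *
go(480,150,330,35)
go(482,-300,330,-35,(480,150,330,35))
```

```text
row [0.695, 0.001, 0.001, -13.047, -35.437, 42.398] dist 568 turn 40
row [1.222, 0.0, 0.0, 0.0, -25.647, 36.977] dist 450 turn 70
```

Request:
{"fn": "send_rows", "kwargs": {"increments": [[0.35,0,0,-13,-17.7,21.2,1],[0.35,0,0,-13,-17.7,21.2,1],[0.35,0,0,-13,-17.7,21.2,1],[0.35,0,0,-13,-17.7,21.2,1],[0.35,0,0,-13,-17.7,21.2,1],[0.35,0,0,-13,-17.7,21.2,1],[0.7,0,0,-13,-35.4,42.4,1],[0.7,0,0,-13,-35.4,42.4,1],[0.7,0,0,-13,-35.4,42.4,1],[0.7,0,0,-13,-35.4,42.4,1]]}}

```text
clock: 0.98
tool_pos: [389.1, 279.7, 318.5]
ee_rot: [0.625, 0.33, 0.625, -0.33]
ft_force: [1.0, 1.4, -0.0]
gripper_width: 85.2
```

Run:
```python
from h import *
go(482,-300,330,-35)
print(st()[0]['joint_pos'])
```

```text
row [1.211, -0.001, -0.0, -1.187, -25.049, 53.094] dist 587 turn 69
[-1.00814673  0.06179598  0.30368072  1.77209189 -0.01951459  1.3101556
 -0.10032636]
```

Request:
{"fn": "send_rows", "kwargs": {"increments": [[1.2,0,0,-1.2,-25,53,1],[1.2,0,0,-1.2,-25,53,1],[1.2,0,0,-1.2,-25,53,1],[1.2,0,0,-1.2,-25,53,1],[1.2,0,0,-1.2,-25,53,1],[1.2,0,0,-1.2,-25,53,1],[1.2,0,0,-1.2,-25,53,1],[1.2,0,0,-1.2,-25,53,1],[1.2,0,0,-1.2,-25,53,1],[1.2,0,0,-1.2,-25,53,1]]}}

```text
clock: 1.82
tool_pos: [456.7, -131.3, 327.0]
ee_rot: [0.33, 0.626, 0.33, -0.625]
ft_force: [1.2, 0.1, -0.6]
gripper_width: 85.5
```

Run:
```python
from h import *
go(492,-390.7,260,-35)
print(st()[0]['joint_pos'],st()[0]['tool_pos'])
```

```text
row [0.01, -0.001, -0.0, 6.684, 17.566, 19.412] dist 270 turn 1
[-0.54953546  0.03773874  0.76958195  1.78633962 -0.0279436   1.32743109
 -0.37413009] [ 456.70570404 -131.32730081  326.9750845 ]
```

Request:
{"fn": "send_rows", "kwargs": {"increments": [[0,0,0,6.7,17.5,19.4,1],[0,0,0,6.7,17.5,19.4,1],[0,0,0,6.7,17.5,19.4,1],[0,0,0,6.7,17.5,19.4,1],[0,0,0,6.7,17.5,19.4,1],[0,0,0,6.7,17.5,19.4,1],[0,0,0,6.7,17.5,19.4,1],[0,0,0,6.7,17.5,19.4,1],[0,0,0,6.7,17.5,19.4,1],[0,0,0,6.7,17.5,19.4,1]]}}

```text
clock: 2.65
tool_pos: [493.5, -387.3, 259.4]
ee_rot: [-0.332, -0.624, -0.332, 0.624]
ft_force: [-0.4, 0.4, -0.5]
gripper_width: 85.6
```

Run:
```python
from h import *
p,d,i=cap('wrist'); save(p,'w1.png')
p,d,i=cap('scene'); from m import comps
C=cloud(d,i)
print('rim');comps(C,p,119,131); print('pot');comps(C,p,54,64,100)
go(492,-390.7,166,-35)
print(st()[0]['joint_pos'],st()[0]['tool_pos'])
```

```text
rim
[453.8 180.4] n 112 mean [626.4 416.6 124.6] circ [620.4 421.3] r 21.3 col [215.5 209.5 193. ]
[356.9 189.7] n 332 mean [600.4 184.6 124. ] circ [599.  185.8] r 34.7 col [ 50.  93. 177.]
[266.3 210.2] n 351 mean [611.2 -29.3 123.9] circ [610.5 -29.2] r 34.7 col [171. 178. 186.]
[202.2 222.2] n 383 mean [ 611.9 -171.2  124. ] circ [ 610.5 -170.5] r 34.8 col [171. 177. 185.]
[220.2 292.7] n 490 mean [ 793.2 -160.1  123.7] circ [ 791.3 -160.1] r 34.1 col [ 66. 117. 206.]
pot
[171.  159.1] n 119 mean [ 323.4 -226.7   56.7] circ [ 322.5 -226.3] r 20.7 col [222. 139.  57.]
[310.9 163.6] n 145 mean [431.5 126.2  59.9] circ [429.7 126.6] r 20.9 col [183. 185. 191.]
[267.6 171.6] n 148 mean [433.7  11.2  60.1] circ [432.3  10.4] r 20.6 col [182.  186.5 192. ]
[185.1 188.2] n 158 mean [ 441.4 -200.7   60.4] circ [ 439.7 -200.2] r 20.6 col [186.  186.  188.5]
[109.1 218.2] n 228 mean [ 493.6 -389.8   59.4] circ [ 492.5 -391.1] r 25.4 col [91.  88.5 88.5]
row [0.019, -0.001, -0.0, 9.404, 0.049, 0.465] dist 94 turn 1
[ 0.   0.5  0.9  1.5 -0.4  1.3  0.3] [ 494.1 -386.6  260. ]
```

View pics/w1.png

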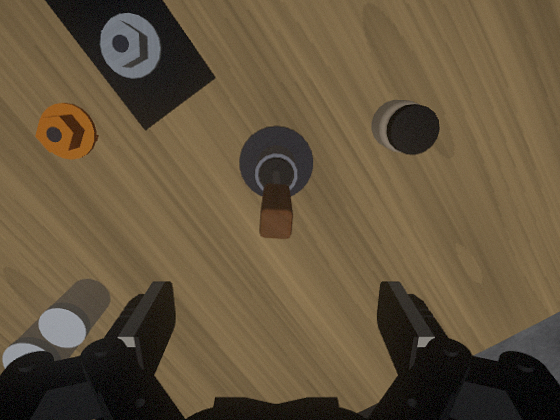

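The wrist crop shows the brush handle at (276,222), square to the jaws, with the pot at (276,165). The jar at (410,128) is clear. Descending to grip.

Request:
{"fn": "send_rows", "kwargs": {"increments": [[0.01,0,0,4,0,0.45,1],[0.01,0,0,8,0,0.45,1],[0.01,0,0,9.4,0,0.45,1],[0.01,0,0,9.4,0,0.45,1],[0.01,0,0,9.4,0,0.45,0],[0.01,0,0,9.4,0,0.45,0],[0.01,0,0,9.4,0,0.45,0],[0.01,0,0,9.4,0,0.45,0],[0.01,0,0,9.4,0,0.45,0],[0.01,0,0,9.4,0,0.45,0]]}}

```text
clock: 3.58
tool_pos: [491.4, -392.3, 167.0]
ee_rot: [0.329, 0.626, 0.328, -0.626]
ft_force: [-0.9, 0.7, 5.9]
gripper_width: 20.6
```

Run:
```python
from h import *
s,r=st(); print(s['tool_pos'],s['gripper_width'],s['ft_force'],s['joint_pos'],np.degrees(np.arctan2(r[1,1],r[0,1])))
```

```text
[ 491.43796663 -392.26712346  166.98568851] 20.634678030916756 [-0.85169061  0.66948528  5.92686818] [ 0.04802639  0.5454282   0.80740314  1.66556278 -0.43109559  1.11567996
  0.37191451] -34.60464987477613
```

Request:
{"fn": "send_rows", "kwargs": {"increments": [[0,0,0,-2,0,0,0],[0,0,0,-5,0,0,0],[0,0,0,-9,0,0,0],[0,0,0,-13,0,0,0],[0,0,0,-15,0,0,0],[0,0,0,-15,0,0,0],[0,0,0,-15,0,0,0],[0,0,0,-15,0,0,0],[0,0,0,-15,0,0,0],[0,0,0,-15,0,0,0]]}}

```text
clock: 4.42
tool_pos: [490.6, -391.1, 314.2]
ee_rot: [-0.328, -0.626, -0.329, 0.626]
ft_force: [0.2, -0.3, -0.8]
gripper_width: 20.1
```

Run:
```python
from h import *
s,r=st(); print(s['tool_pos'],s['gripper_width'],s['ft_force'],s['joint_pos'])
go(610,-30,320,-35)
```

```text
[ 490.60617953 -391.09935421  314.17064201] 20.137659283034058 [ 0.22524384 -0.27466116 -0.79964485] [ 0.00946064  0.43838364  0.87599702  1.4603181  -0.336508    1.40204876
  0.29183476]
row [0.007, 0.0, 0.002, -0.558, -10.68, -36.503] dist 380 turn 0
```

Request:
{"fn": "send_rows", "kwargs": {"increments": [[0,0,0,-0.6,-1.1,-3.6,0],[0,0,0,-0.6,-2.2,-7.2,0],[0,0,0,-0.6,-3.3,-11,0],[0,0,0,-0.6,-4.4,-14.6,0],[0,0,0,-0.6,-5.5,-18.2,0],[0,0,0,-0.6,-6.6,-22,0],[0,0,0,-0.6,-7.7,-26,0],[0,0,0,-0.6,-8.8,-30,0],[0,0,0,-0.6,-9.9,-34,0],[0,0,0,-0.6,-10.7,-36.5,0]]}}

```text
clock: 5.25
tool_pos: [611.0, -24.8, 320.3]
ee_rot: [-0.329, -0.625, -0.331, 0.626]
ft_force: [0.8, 1.8, -2.0]
gripper_width: 20.4
```

```bash
cat > look.py <<'E'
from h import *; from m import comps
import sys
np.set_printoptions(precision=1,suppress=True)
s,r=st(); print(s['clock'],s['tool_pos'],s['gripper_width'],s['ft_force'],s['joint_pos'],'jaw %.1f'%np.degrees(np.arctan2(r[1,1],r[0,1])),'tilt',r[2,1:])
for n in ('scene','side'):
    p,d,i=cap(n); save(p,f'{n}_l.png'); C=cloud(d,i)
    for z0,z1 in eval(sys.argv[1]): print(n,z0); comps(C,p,z0,z1,60)
E
python3 look.py '[(119,131),(166,175)]'; python3 -c "
from h import *
go(610,-30,193,-35)"
```

```text
5.25 [611.  -24.8 320.3] 20.401821594520733 [ 0.8  1.8 -2. ] [-0.6  0.4  0.8  1.5 -0.3  1.4 -0.4] jaw -34.3 tilt [-0. -0.]
scene 119
[453.8 180.5] n 115 mean [626.8 416.3 124.7] circ [620.9 421.1] r 20.4 col [219. 214. 197.]
[357.1 189.8] n 331 mean [600.8 184.7 123.9] circ [598.3 184.8] r 34.3 col [ 50.  95. 180.]
[266.2 212.3] n 304 mean [617.1 -30.9 123.9] circ [611.7 -28.8] r 33.5 col [177. 183. 190.]
[202.3 222.2] n 382 mean [ 611.9 -170.9  124. ] circ [ 610.8 -172.3] r 35.1 col [174.5 180.  188. ]
[220.1 292.6] n 496 mean [ 792.9 -160.3  123.6] circ [ 791.9 -160.4] r 33.8 col [ 68.  118.5 210. ]
scene 166
[459.8 164.2] n 93 mean [619.7 421.9 169.9] circ [618.5 421.8] r 16.0 col [44. 43. 45.]
side 119
[262.4 157.9] n 175 mean [598.7 183.3 124.2] circ [599.7 185. ] r 35.5 col [  9.  69. 151.]
[298.5 200.5] n 240 mean [609.4 -31.5 124.3] circ [609.4 -30.5] r 35.1 col [147.5 156.  154.5]
[383.5 211.5] n 253 mean [ 790.4 -162.3  124.3] circ [ 791.  -160.6] r 34.1 col [  8.  70. 156.]
[325.4 236.5] n 307 mean [ 609.1 -173.4  124.1] circ [ 609.  -171.2] r 34.7 col [152. 157. 162.]
side 166
row [0.017, 0.0, 0.003, 12.652, 0.329, 0.655] dist 127 turn 1
```

Request:
{"fn": "send_rows", "kwargs": {"increments": [[0,0,0,0,0,0,0],[0,0,0,0,0,0,0],[0,0,0,1,0,0,0],[0,0,0,1,0,0,0],[0,0,0,1,0,0,0],[0,0,0,1,0,0,0],[0,0,0,1,0,0,0],[0,0,0,1,0,0,0],[0,0,0,1,0,0,0],[0,0,0,1,0,0,0]]}}

```text
clock: 6.18
tool_pos: [610.3, -30.5, 311.8]
ee_rot: [0.329, 0.626, 0.329, -0.626]
ft_force: [-0.1, 0.2, -1.9]
gripper_width: 20.1
```

```bash
python3 -c "
from h import *
go(610,-30,193,-35)
p,d,i=cap('wrist');save(p,'w2.png')"
```

```text
row [0.007, -0.0, -0.0, 11.882, -0.053, -0.026] dist 119 turn 0
```

View pics/w2.png

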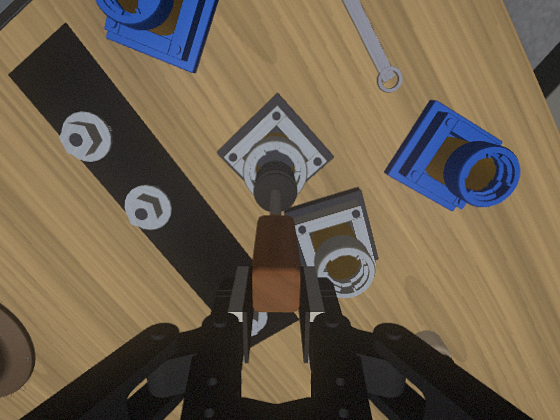

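The brush hangs straight, with its head at (275,185) directly over the left silver body's mouth at (276,165).

Request:
{"fn": "send_rows", "kwargs": {"increments": [[0,0,0,3,0,0,0],[0,0,0,6,0,0,0],[0,0,0,9,0,0,0],[0,0,0,11.9,0,0,0],[0,0,0,11.9,0,0,0],[0,0,0,11.9,0,0,0],[0,0,0,11.9,0,0,0],[0,0,0,11.9,0,0,0],[0,0,0,11.9,0,0,0],[0,0,0,11.9,0,0,0]]}}

```text
clock: 7.07
tool_pos: [610.8, -30.5, 193.9]
ee_rot: [0.329, 0.627, 0.329, -0.625]
ft_force: [0.7, 0.5, -1.1]
gripper_width: 20.4
```

Request:
{"fn": "send_rows", "kwargs": {"increments": [[0,0,0,-3,0,0,0],[0,0,0,-6,0,0,0],[0,0,0,-6.2,0,0,0],[0,0,0,-6.2,0,0,0],[0,0,0,-6.2,0,0,0],[0,0,0,-6.2,0,0,0],[0,0,0,-6.2,0,0,0],[0,0,0,-6.2,0,0,0],[0,0,0,-6.2,0,0,0],[0,0,0,-6.2,0,0,0]]}}

```text
clock: 7.9
tool_pos: [610.0, -30.5, 254.3]
ee_rot: [-0.329, -0.626, -0.329, 0.626]
ft_force: [-0.6, -0.5, -0.8]
gripper_width: 20.3
```

Request:
{"fn": "send_rows", "kwargs": {"increments": [[0,0,0,3,0,0,0],[0,0,0,6,0,0,0],[0,0,0,6.2,0,0,0],[0,0,0,6.2,0,0,0],[0,0,0,6.2,0,0,0],[0,0,0,6.2,0,0,0],[0,0,0,6.2,0,0,0],[0,0,0,6.2,0,0,0],[0,0,0,6.2,0,0,0],[0,0,0,6.2,0,0,0]]}}

```text
clock: 8.73
tool_pos: [610.4, -30.5, 193.2]
ee_rot: [0.329, 0.626, 0.329, -0.626]
ft_force: [-0.2, -1.0, -2.1]
gripper_width: 20.4
```

Request:
{"fn": "send_rows", "kwargs": {"increments": [[0,0,0,-3,0,0,0],[0,0,0,-6,0,0,0],[0,0,0,-9,0,0,0],[0,0,0,-12,0,0,0],[0,0,0,-12.5,0,0,0],[0,0,0,-12.5,0,0,0],[0,0,0,-12.5,0,0,0],[0,0,0,-12.5,0,0,0],[0,0,0,-12.5,0,0,0],[0,0,0,-12.5,0,0,0]]}}

```text
clock: 9.57
tool_pos: [609.7, -30.3, 316.4]
ee_rot: [-0.328, -0.625, -0.329, 0.627]
ft_force: [-0.3, -0.6, -1.1]
gripper_width: 20.5
```

```bash
python3 look.py '[(119,131),(54,64)]'; python3 -c "
from h import *
go(610,-171.7,320,-35)"
```

```text
9.5667 [609.7 -30.3 316.4] 20.510352263701282 [-0.3 -0.6 -1.1] [-0.6  0.4  0.8  1.5 -0.3  1.4 -0.4] jaw -34.6 tilt [-0.  0.]
scene 119
[453.7 180.4] n 117 mean [626.2 416.5 124.4] circ [621.1 421.2] r 21.5 col [219. 214. 198.]
[356.8 189.7] n 335 mean [600.4 184.1 123.9] circ [598.7 183.9] r 35.9 col [ 50.  95. 180.]
[266.4 212.5] n 301 mean [617.8 -30.5 123.9] circ [611.  -29.9] r 34.2 col [177. 183. 189.]
[202.3 222.3] n 389 mean [ 611.8 -171.1  123.7] circ [ 610.4 -171.4] r 34.9 col [175. 180. 187.]
[220.  292.6] n 505 mean [ 792.9 -160.5  123.6] circ [ 791.8 -159.5] r 34.5 col [ 68. 118. 208.]
scene 54
[171.1 159.3] n 119 mean [ 324.1 -226.5   56.7] circ [ 324.7 -226.8] r 22.2 col [224. 142.  57.]
[310.6 163.5] n 145 mean [431.4 125.6  60. ] circ [430.6 125.7] r 21.3 col [187. 189. 196.]
[270.4 171.6] n 90 mean [435.5  18.   60.2] circ [433.9  13.5] r 19.5 col [182. 186. 180.]
[185.  188.2] n 158 mean [ 441.2 -200.9   60.2] circ [ 439.1 -200.1] r 21.5 col [190. 190. 193.]
[445.6 202.8] n 73 mean [637.  409.   58.6] circ [624.8 418.8] r 28.4 col [133. 129. 119.]
[352.6 214.5] n 69
[... 892 characters left out ...]
.5  60. ] circ [430.  125.3] r 21.2 col [147. 158. 167.]
[232.4 227.8] n 136 mean [432.1   8.6  60.1] circ [433.3  10.1] r 20.6 col [149.  161.5 172.5]
[378. 234.] n 61 mean [ 776.6 -177.2   58.9] circ [ 789.  -162.7] r 28.7 col [113.  84.   0.]
[322.1 259.7] n 66 mean [ 597.  -189.2   59. ] circ [ 607.  -176.3] r 28.3 col [111.5  84.    0. ]
[266.8 285.5] n 193 mean [ 439.4 -202.4   60.2] circ [ 440.1 -200.8] r 20.5 col [152. 165. 176.]
[224.5 312. ] n 211 mean [ 324.2 -226.7   57.9] circ [ 324.3 -226.4] r 20.9 col [217. 115.   0.]
[325.9 344.1] n 156 mean [ 490.6 -391.9   60.3] circ [ 492.  -391.7] r 23.7 col [113. 114. 119.]
row [0.007, 0.001, 0.001, -0.307, 8.029, 11.622] dist 141 turn 0
```

Nothing has moved. On to the second body, with the brush tip at 155 mm.

Request:
{"fn": "send_rows", "kwargs": {"increments": [[0,0,0,-0.3,2,2.9,0],[0,0,0,-0.3,4,5.8,0],[0,0,0,-0.3,6,8.7,0],[0,0,0,-0.3,8,11.6,0],[0,0,0,-0.3,8,11.6,0],[0,0,0,-0.3,8,11.6,0],[0,0,0,-0.3,8,11.6,0],[0,0,0,-0.3,8,11.6,0],[0,0,0,-0.3,8,11.6,0],[0,0,0,-0.3,8,11.6,0]]}}

```text
clock: 10.5
tool_pos: [610.5, -169.9, 320.5]
ee_rot: [0.329, 0.626, 0.33, -0.626]
ft_force: [0.7, 1.0, -0.5]
gripper_width: 20.0
```

```bash
python3 -c "
from h import *
go(610,-171.7,193,-35)"
```

```text
row [0.009, -0.0, 0.0, 12.755, 0.064, 0.182] dist 128 turn 1
```

Request:
{"fn": "send_rows", "kwargs": {"increments": [[0,0,0,3,0.05,0.1,0],[0,0,0,6,0.05,0.1,0],[0,0,0,9,0.05,0.1,0],[0,0,0,12,0.05,0.1,0],[0,0,0,12.8,0.05,0.1,0],[0,0,0,12.8,0.05,0.1,0],[0,0,0,12.8,0.05,0.1,0],[0,0,0,12.8,0.05,0.1,0],[0,0,0,12.8,0.05,0.1,0],[0,0,0,12.8,0.05,0.1,0]]}}

```text
clock: 11.33
tool_pos: [610.8, -172.8, 194.3]
ee_rot: [0.329, 0.627, 0.328, -0.625]
ft_force: [0.5, 0.0, -0.3]
gripper_width: 20.3
```

Request:
{"fn": "send_rows", "kwargs": {"increments": [[0,0,0,-3,0,0,0],[0,0,0,-6,0,0,0],[0,0,0,-6.2,0,0,0],[0,0,0,-6.2,0,0,0],[0,0,0,-6.2,0,0,0],[0,0,0,-6.2,0,0,0],[0,0,0,-6.2,0,0,0],[0,0,0,-6.2,0,0,0],[0,0,0,-6.2,0,0,0],[0,0,0,-6.2,0,0,0]]}}

```text
clock: 12.17
tool_pos: [609.8, -172.5, 254.2]
ee_rot: [-0.328, -0.626, -0.329, 0.626]
ft_force: [0.5, 0.6, -1.4]
gripper_width: 20.0
```

Request:
{"fn": "send_rows", "kwargs": {"increments": [[0,0,0,3,0,0,0],[0,0,0,6,0,0,0],[0,0,0,6.2,0,0,0],[0,0,0,6.2,0,0,0],[0,0,0,6.2,0,0,0],[0,0,0,6.2,0,0,0],[0,0,0,6.2,0,0,0],[0,0,0,6.2,0,0,0],[0,0,0,6.2,0,0,0],[0,0,0,6.2,0,0,0]]}}

```text
clock: 13.0
tool_pos: [610.2, -172.6, 193.2]
ee_rot: [0.329, 0.626, 0.329, -0.626]
ft_force: [0.2, -0.3, -1.5]
gripper_width: 20.2
```

```bash
python3 look.py '[(119,131)]'
```

```text
13.0 [ 610.2 -172.6  193.2] 20.201494396895775 [ 0.2 -0.3 -1.5] [-0.3  0.5  0.8  1.6 -0.4  1.2 -0.1] jaw -34.6 tilt [ 0. -0.]
scene 119
[453.4 180.4] n 116 mean [626.4 415.6 124.6] circ [621.1 420.3] r 20.3 col [224. 219. 205.]
[357.  189.6] n 325 mean [600.2 184.7 123.9] circ [599.1 185.4] r 34.5 col [ 53.  98. 186.]
[266.3 210.4] n 365 mean [611.9 -29.4 123.8] circ [609.9 -27.9] r 35.2 col [179. 187. 195.]
[202.6 223.2] n 344 mean [ 614.8 -170.8  124. ] circ [ 611. -171.] r 34.5 col [181.  186.5 195. ]
[220.1 292.7] n 500 mean [ 793.2 -160.4  123.7] circ [ 791.9 -160.2] r 33.9 col [ 70. 123. 215.]
side 119
[262.3 157.9] n 176 mean [598.7 183.5 124.3] circ [598.6 185.6] r 35.4 col [ 10.   72.  156.5]
[298.4 200.7] n 238 mean [608.9 -32.  124.2] circ [610.  -29.9] r 34.3 col [152.  160.5 160. ]
[383.6 211.6] n 255 mean [ 790.2 -162.7  124.4] circ [ 790.7 -161.3] r 34.3 col [  9.  73. 161.]
[325.3 237.3] n 283 mean [ 607.6 -175.5  124.1] circ [ 610.3 -172.4] r 34.1 col [156. 162. 161.]
```

Request:
{"fn": "send_rows", "kwargs": {"increments": [[0,0,0,-3,0,0,0],[0,0,0,-6,0,0,0],[0,0,0,-9,0,0,0],[0,0,0,-12,0,0,0],[0,0,0,-12.5,0,0,0],[0,0,0,-12.5,0,0,0],[0,0,0,-12.5,0,0,0],[0,0,0,-12.5,0,0,0],[0,0,0,-12.5,0,0,0],[0,0,0,-12.5,0,0,0]]}}

```text
clock: 13.93
tool_pos: [609.6, -172.2, 316.4]
ee_rot: [-0.328, -0.625, -0.329, 0.627]
ft_force: [-0.4, -0.2, -2.3]
gripper_width: 20.1
```

```bash
python3 look.py '[(54,64)]' | grep -E ' -(39|38|40|41|37)[0-9]\.'; python3 -c "
from h import *
go(492,-391,318,-35)"
```

```text
[108.8 218. ] n 151 mean [ 492.9 -390.5   59.5] circ [ 491.1 -391.6] r 25.7 col [127. 127. 130.]
[325.9 343.8] n 147 mean [ 490.8 -391.2   60.5] circ [ 491.5 -390.9] r 23.1 col [113. 115. 120.]
row [0.007, 0.001, 0.001, -0.098, 2.723, 24.679] dist 248 turn 0
```

Request:
{"fn": "send_rows", "kwargs": {"increments": [[0,0,0,0,0.4,3.5,0],[0,0,0,0,0.8,7,0],[0,0,0,0,1.2,10.5,0],[0,0,0,0,1.6,14,0],[0,0,0,0,2,18,0],[0,0,0,0,2.4,22,0],[0,0,0,0,2.7,24.7,0],[0,0,0,0,2.7,24.7,0],[0,0,0,0,2.7,24.7,0],[0,0,0,0,2.7,24.7,0]]}}

```text
clock: 14.87
tool_pos: [492.4, -390.6, 317.3]
ee_rot: [0.328, 0.626, 0.329, -0.626]
ft_force: [0.2, -0.4, -0.0]
gripper_width: 20.0
```

Request:
{"fn": "send_rows", "kwargs": {"increments": [[0,0,0,3,0,0,0],[0,0,0,6,0,0,0],[0,0,0,7,0,0,0],[0,0,0,7,0,0,0],[0,0,0,7,0,0,0],[0,0,0,7,0,0,0],[0,0,0,7,0,0,0],[0,0,0,7,0,0,0],[0,0,0,7,0,0,0],[0,0,0,7,0,0,0]]}}

```text
clock: 15.7
tool_pos: [492.1, -391.4, 248.3]
ee_rot: [0.329, 0.626, 0.328, -0.626]
ft_force: [0.3, 0.1, -1.5]
gripper_width: 20.2
```

```bash
python3 look.py '[(54,64)]' | grep -E ' -(39|38|40|41|37)[0-9]\.'; python3 -c "
from h import *
go(491.5,-391.6,166.5,-35)
p,d,i=cap('wrist');save(p,'w3.png')"
```

```text
15.7 [ 492.1 -391.4  248.3] 20.190518439132717 [ 0.3  0.1 -1.5] [ 0.   0.5  0.8  1.6 -0.4  1.3  0.3] jaw -34.6 tilt [ 0. -0.]
[109.4 219.6] n 119 mean [ 498.2 -389.    59.4] circ [ 492.6 -390.9] r 24.7 col [122. 120. 122.]
[325.2 348. ] n 98 mean [ 484.7 -399.    60.6] circ [ 491.2 -391.4] r 22.7 col [129.  129.  133.5]
row [0.007, -0.0, -0.0, 8.14, -0.021, 0.053] dist 81 turn 0
```

View pics/w3.png

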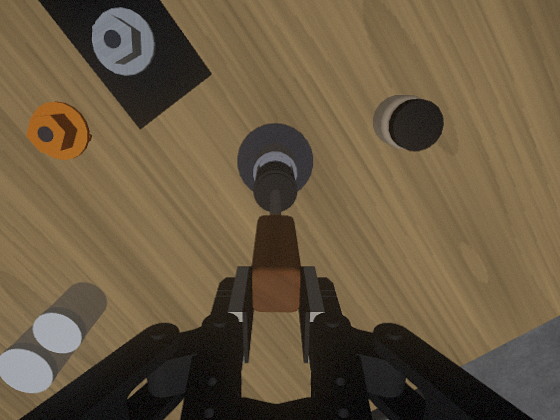

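The brush head at (276,180) is centred on the pot mouth at (276,163). Lowering it, watching the force.

Request:
{"fn": "send_rows", "kwargs": {"increments": [[0,0,0,2,0,0,0],[0,0,0,3.5,0,0,0],[0,0,0,5,0,0,0],[0,0,0,6.5,0,0,0],[0,0,0,7.5,0,0,0],[0,0,0,8,0,0,0],[0,0,0,8.1,0,0,0],[0,0,0,8.1,0,0,0],[0,0,0,8.1,0,0,0],[0,0,0,8.1,0,0,0]]}}

```text
clock: 16.68
tool_pos: [492.1, -391.3, 167.1]
ee_rot: [0.329, 0.626, 0.329, -0.626]
ft_force: [0.4, -0.4, -0.2]
gripper_width: 20.3
```

Request:
{"fn": "send_rows", "kwargs": {"increments": [[0,0,0,0,0,0,1],[0,0,0,0,0,0,1],[0,0,0,0,0,0,1],[0,0,0,0,0,0,1],[0,0,0,-3,0,0,1],[0,0,0,-6,0,0,1],[0,0,0,-8,0,0,1],[0,0,0,-8,0,0,1],[0,0,0,-8,0,0,1],[0,0,0,-8,0,0,1]]}}

```text
clock: 17.52
tool_pos: [491.8, -390.7, 246.0]
ee_rot: [0.328, 0.626, 0.329, -0.626]
ft_force: [-0.1, 0.0, -0.2]
gripper_width: 85.3
```

```bash
python3 look.py '[(196,214),(119,131)]'
python3 - <<'E'
from h import *
go(440,-200.4,200,-35)
f=np.load('/tmp/scene.npz'); i=optics.camera_info('scene'); C=cloud(f['d'],i)
m=(C[...,2]>14)&(C[...,2]<30)&(abs(C[...,1]-330)<130)&(abs(C[...,0]-480)<120); P=C[m]
print('tray',P.min(0),P.max(0),cv2.minAreaRect(P[:,:2].astype(np.float32)))
E
```

```text
17.5167 [ 491.8 -390.7  246. ] 85.27008661410584 [-0.1  0.  -0.2] [ 0.   0.5  0.8  1.6 -0.4  1.3  0.3] jaw -34.6 tilt [-0. -0.]
scene 196
[ 90.8 175.9] n 129 mean [ 496.6 -388.4  206.5] circ [ 493.8 -389.7] r 14.4 col [137.  96.  65.]
scene 119
[453.9 180.6] n 107 mean [626.6 416.8 124.2] circ [620.9 422.3] r 20.8 col [216. 211. 194.]
[356.9 189.7] n 332 mean [600.3 184.6 123.8] circ [599.2 185.4] r 35.0 col [ 49.  93. 176.]
[289.4 209.1] n 359 mean [620.3  20.8 123.9] circ [618.6  21.7] r 34.5 col [174. 179. 185.]
[202.4 222.1] n 382 mean [ 611.6 -170.7  124. ] circ [ 611.2 -171.2] r 34.9 col [171. 177. 185.]
[220.2 292.7] n 498 mean [ 793.3 -160.1  123.6] circ [ 791.5 -160.3] r 34.3 col [ 67.  116.5 207. ]
side 196
[333.8 306.7] n 168 mean [ 490.2 -393.2  208.2] circ [ 492.4 -390.4] r 13.9 col [140.  92.  50.]
side 119
[262.3 157.9] n 176 mean [598.6 183.4 124.3] circ [598.1 186.9] r 35.2 col [ 12.   79.  169.5]
[292.5 188.5] n 226 mean [617.4  19.3 124.1] circ [617.6  20.4] r 35.0 col [164.  173.5 173. ]
[389.  213.8] n 143 mean [ 798.1 -175.4  124.6] circ [ 792.1 -162.3] r 34.8 col [ 11.  80. 172.]
row [0.007, -0.0, 0.002, 4.574, -15.034, -12.724] dist 202 turn 0
tray [381.23409615 220.53877528  14.02338323] [597.85631806 454.14563891  29.92223816] ((490.4085693359375, 337.77154541015625), (232.20921325683594, 217.37826538085938), 89.38672637939453)
```

Request:
{"fn": "send_rows", "kwargs": {"increments": [[0,0,0,0,-3.7,-3.2,1],[0,0,0,1,-7.5,-6.4,1],[0,0,0,4.6,-11.2,-9.6,1],[0,0,0,4.6,-15,-12.7,1],[0,0,0,4.6,-15,-12.7,1],[0,0,0,4.6,-15,-12.7,1],[0,0,0,4.6,-15,-12.7,1],[0,0,0,4.6,-15,-12.7,1],[0,0,0,4.6,-15,-12.7,1],[0,0,0,4.6,-15,-12.7,1]]}}

```text
clock: 18.45
tool_pos: [440.7, -203.0, 200.9]
ee_rot: [-0.328, -0.626, -0.328, 0.627]
ft_force: [0.5, 0.8, -0.1]
gripper_width: 85.1
```

```bash
cat > hx.py <<'E'
from h import *
import sys
np.set_printoptions(precision=1,suppress=True)
x,y,zt=map(float,sys.argv[1:4]) # expected centre and head-top height
p,d,i=cap('wrist'); save(p,'hx.png'); C=cloud(d,i)
m=((abs(C[...,2]-zt)<5)&(np.hypot(C[...,0]-x,C[...,1]-y)<30)).astype(np.uint8)
m=cv2.morphologyEx(m,cv2.MORPH_OPEN,np.ones((3,3),np.uint8))
cs=max(cv2.findContours(m,cv2.RETR_EXTERNAL,cv2.CHAIN_APPROX_NONE)[0],key=cv2.contourArea)
P=plane(cs[:,0,:].astype(float),i,zt)[:,:2].astype(np.float32)
(cc,r)=cv2.minEnclosingCircle(P); M=cv2.moments(P.reshape(-1,1,2)); c=np.array([M['m10'],M['m01']])/M['m00']
v=P-c; rr=np.hypot(*v.T); th=np.arctan2(v[:,1],v[:,0])
o=np.argsort(th); th=th[o]; rr=rr[o]; T=np.linspace(-np.pi,np.pi,720,endpoint=False); q=np.interp(T,th,rr,period=2*np.pi)
F=(q*np.exp(-6j*T)).mean(); ph=-np.angle(F)/6
print('centroid',c,'circ',cc,r,'area',M['m00'],'rmin/max',rr.min(),rr.max(),'corner deg %.1f amp %.2f; flat normals at %.1f mod 60'%(np.degrees(-ph),abs(F)*2,np.degrees(-ph)+30))
rect=cv2.approxPolyDP(P.reshape(-1,1,2),3,True)[:,0]-c; print('corners',np.sort(np.degrees(np.arctan2(rect[:,1],rect[:,0]))%60))
E
python3 hx.py 440 -200.4 60; python3 look.py '[]'
```

```text
centroid [ 440. -200.] circ (440.008544921875, -200.07180786132812) 20.588071823120117 area 1097.5427569933236 rmin/max 17.29943971134463 20.693752586608266 corner deg 8.1 amp 1.05; flat normals at 38.1 mod 60
corners [45.6 49.1 49.1 49.5 52.3 54.9]
18.5 [ 440.6 -203.   200.8] 85.3492481145182 [-0.5 -0.2  0.4] [-0.4  0.2  0.9  2.  -0.2  1.  -0.1] jaw -34.7 tilt [0. 0.]
```

View pics/hx.png

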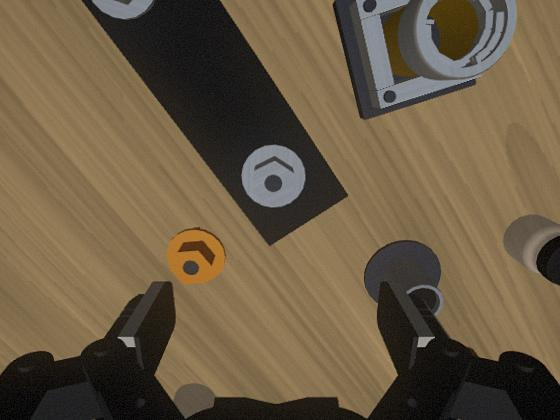

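Run:
```python
from h import *
go(440,-200.2,90,-39); go(440,-200.2,35,-39)
```

```text
row [0.075, 0.001, -0.0, 11.068, -0.18, -0.173] dist 111 turn 4
row [0.075, 0.001, -0.0, 16.568, -0.181, -0.176] dist 166 turn 4
```

Request:
{"fn": "send_rows", "kwargs": {"increments": [[0.07,0,0,4,-0.1,-0.1,1],[0.07,0,0,8,-0.1,-0.1,1],[0.07,0,0,11,-0.1,-0.1,1],[0.07,0,0,11,-0.1,-0.1,1],[0.07,0,0,11,-0.1,-0.1,1],[0.07,0,0,11,-0.1,-0.1,1],[0.07,0,0,11,-0.1,-0.1,1],[0.07,0,0,11,-0.1,-0.1,1],[0.07,0,0,11,-0.1,-0.1,1],[0.07,0,0,11,-0.1,-0.1,1]]}}

```text
clock: 19.43
tool_pos: [441.0, -200.0, 91.6]
ee_rot: [0.307, 0.638, 0.306, -0.636]
ft_force: [-0.7, 0.2, -0.0]
gripper_width: 85.3
```

Run:
```python
from h import *
go(440,-200.2,35,-39)
```

```text
row [0.007, -0.001, -0.001, 5.659, -0.077, 0.09] dist 57 turn 0
```

Request:
{"fn": "send_rows", "kwargs": {"increments": [[0,0,0,2.5,-0.1,0,1],[0,0,0,5,-0.1,0,1],[0,0,0,5.6,-0.1,0,1],[0,0,0,5.6,-0.1,0,1],[0,0,0,5.6,-0.1,0,0],[0,0,0,5.6,-0.1,0,0],[0,0,0,5.6,-0.1,0,0],[0,0,0,5.6,-0.1,0,0],[0,0,0,5.6,-0.1,0,0],[0,0,0,5.6,-0.1,0,0]]}}

```text
clock: 20.27
tool_pos: [439.9, -199.4, 35.1]
ee_rot: [0.307, 0.637, 0.307, -0.637]
ft_force: [-0.1, 0.1, 0.3]
gripper_width: 12.1
```

```bash
python3 look.py '[]'
```

```text
20.2667 [ 439.9 -199.4   35.1] 12.064603606483173 [-0.1  0.1  0.3] [-0.2  0.5  0.7  2.1 -0.5  0.7  0.1] jaw -38.6 tilt [ 0. -0.]
```

Run:
```python
from h import *
p,d,i=cap('side'); save(cv2.resize(p[230:330,200:340],None,fx=5,fy=5),'s1.png')
```

```text
(no output)
```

View pics/s1.png

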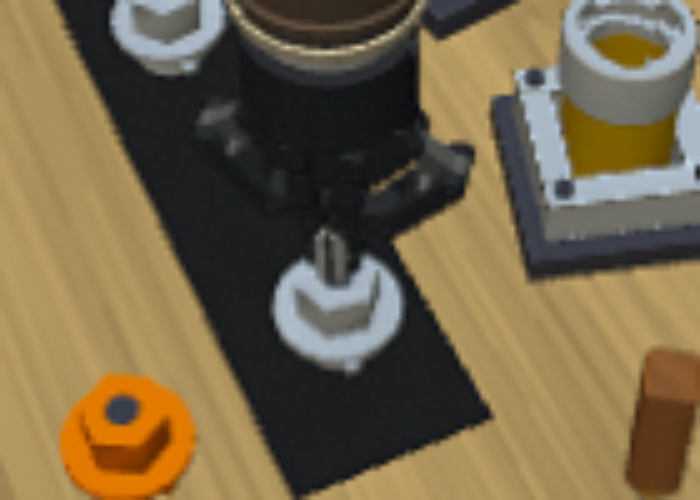

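Run:
```python
from h import *
np.set_printoptions(precision=1,suppress=True)
s,r=st(); 
p,d,i=cap('wrist'); save(p,'w4.png'); C=cloud(d,i)
T=(C-s['tool_pos'])@r
m=(d>0)&(abs(T[...,1])<60)&(abs(T[...,2])<20)&(C[...,2]>5)
for z in range(25,130,6):
    q=C[m&(abs(C[...,2]-z)<3)]; t=T[m&(abs(C[...,2]-z)<3)]
    if len(q): print(z,len(q),q.mean(0),'toolyz min',t[:,1:].min(0),'max',t[:,1:].max(0))
```

```text
31 23 [ 444.9 -182.5   32.9] toolyz min [-28.2 -19.9] max [ 26.7 -10. ]
37 3094 [ 443.7 -195.4   35.9] toolyz min [-29.9 -20. ] max [31.5 20. ]
43 302 [ 449.4 -188.2   43.1] toolyz min [-17.3 -19.9] max [18.7 -9.4]
49 334 [ 449.3 -188.1   49.1] toolyz min [-17.4 -20. ] max [18.6 -9.3]
55 364 [ 449.5 -188.3   55.1] toolyz min [-17.2 -20. ] max [18.7 -8.2]
61 2317 [ 445.3 -194.1   59.7] toolyz min [-17.3 -19.9] max [18.8 11.9]
67 11 [ 445.9 -191.3   69.6] toolyz min [ -5.5 -10.5] max [ 6.6 -9.8]
73 320 [ 445.6 -192.4   73.5] toolyz min [-12.5 -11.3] max [13.6 -5.8]
79 473 [ 445.3 -192.9   79.1] toolyz min [-13.3 -11.6] max [13.9 -5.6]
85 543 [ 445.2 -192.9   85. ] toolyz min [-13.2 -11.4] max [13.9 -5.4]
91 599 [ 445.3 -192.9   91.1] toolyz min [-13.3 -11.5] max [13.9 -5.3]
97 593 [ 445.5 -192.7   96.7] toolyz min [-13.2 -11.6] max [14.  -5.5]
103 889 [ 442.7 -196.1  103.3] toolyz min [-11.6 -12.1] max [15.9 12. ]
109 1006 [ 446.3 -191.8  109.8] toolyz min [-29. -14.] max [29.3  7.7]
115 2826 [ 445.  -193.5  115.1] toolyz min [-35.1 -13.9] max [34.9 12.7]
121 6051 [ 442.8 -196.   121.6] toolyz min [-38.6 -14.2] max [39.6 13.4]
127 4114 [ 442.5 -196.2  126.7] toolyz min [-44.1 -15.3] max [44.5 12. ]
```

View pics/w4.png

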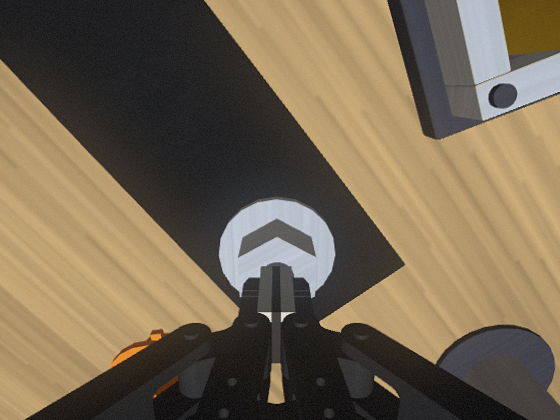

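The fingers have closed above the head: their tips are at z≈70 at pixel (276,265), so the real tips sit about 34 mm behind the reported TCP. I'll open, go 33 mm lower and grip again.

Request:
{"fn": "send_rows", "kwargs": {"increments": [[0,0,0,0,0,0,1],[0,0,0,0,0,0,1],[0,0,0,0,0,0,1],[0,0,0,0,0,0,1],[0,0,0,0,0,0,1],[0,0,0,1,0,0,1],[0,0,0,1.8,0,0,1],[0,0,0,1.8,0,0,1],[0,0,0,1.8,0,0,1],[0,0,0,1.8,0,0,1]]}}

```text
clock: 21.3
tool_pos: [439.3, -199.6, 16.4]
ee_rot: [-0.306, -0.637, -0.307, 0.637]
ft_force: [0.4, -0.6, -0.8]
gripper_width: 85.2
```

```bash
cat > ft.py <<'E'
from h import *
np.set_printoptions(precision=1,suppress=True)
s,r=st(); p,d,i=cap('wrist'); save(p,'ft.png'); C=cloud(d,i); T=(C-s['tool_pos'])@r
print(s['tool_pos'],s['gripper_width'],s['ft_force'])
m=(d>0)&(abs(T[...,2])<16)&(C[...,2]>-5)&(abs(T[...,1])<62)
for z in range(3,130,6):
    k=m&(abs(C[...,2]-z)<3)
    t=T[k]
    if len(t): print(z,len(t),'dark',(p[k].max(1)<70).sum(),'y hist',np.histogram(t[:,1],[-62,-50,-42,-30,-18,0,18,30,42,50,62])[0])
E
python3 ft.py
```

```text
[ 439.3 -199.6   16.4] 85.15997417538453 [ 0.4 -0.6 -0.8]
3 5356 dark 5228 y hist [1030  711  869  197    0    0  125  750  723  951]
33 1688 dark 0 y hist [  0   0   1 721 116  89 695  66   0   0]
39 1075 dark 0 y hist [  0   0   0 396 160 114 379  26   0   0]
45 241 dark 0 y hist [  0   0   0   0 120 111  10   0   0   0]
51 281 dark 0 y hist [  0   0   0   0 142 127  12   0   0   0]
57 3188 dark 0 y hist [   0    1    0    0 1524 1580   83    0    0    0]
63 2601 dark 306 y hist [   0  173   20    0 1017 1163   29    0  199    0]
69 886 dark 649 y hist [ 57 359  32   0   0   0   0   0 384  54]
75 1086 dark 834 y hist [108 400  42   0   0   0   0   0 433 103]
81 1167 dark 865 y hist [ 96 457  34   0   0   0   0   0 470 110]
87 1400 dark 1078 y hist [138 550  22   0   0   0   0   0 551 139]
93 1374 dark 1017 y hist [ 99 563  21   0   0   0   0   0 596  95]
99 1258 dark 669 y hist [ 36 567  10   0   0   0   0   0 594  51]
105 1489 dark 1448 y hist [377 364  17   0   0   0   0   5 334 392]
111 4249 dark 4241 y hist [1453  463  244    0    0    0    0  189  448 1452]
117 3444 dark 3428 y hist [1263  444  165    0   10   12    0  121  466  963]
123 3042 dark 2938 y hist [366 102 131  41 915 921  55 113 111 287]
129 2148 dark 2147 y hist [208   0 218 149 509 546 133 222   0 163]
```

Request:
{"fn": "send_rows", "kwargs": {"increments": [[0,0,0,0.5,0,0,1],[0,0,0,1,0,0,1],[0,0,0,1.6,0,0,1],[0,0,0,1.6,0,0,1],[0,0,0,1.6,0,0,0],[0,0,0,1.6,0,0,0],[0,0,0,1.6,0,0,0],[0,0,0,1.6,0,0,0],[0,0,0,1.6,0,0,0],[0,0,0,1.6,0,0,0]]}}

```text
clock: 22.18
tool_pos: [440.5, -199.6, 3.4]
ee_rot: [0.306, 0.639, 0.307, -0.636]
ft_force: [-9.1, 4.8, 41.5]
gripper_width: 34.9
```

```bash
python3 ft.py | head -20; python3 look.py '[]'
```

```text
[ 440.5 -199.6    3.4] 34.85677051541063 [-9.1  4.8 41.5]
3 6110 dark 5936 y hist [1160  802  929  234    6    5  226  922  802 1024]
33 921 dark 5 y hist [  0   0   1 301 131 131 353   4   0   0]
39 742 dark 18 y hist [  0   0   0 187 211 193 151   0   0   0]
45 700 dark 206 y hist [  0   0   5 168 172 166 175  14   0   0]
51 838 dark 278 y hist [  0   0  16 211 191 187 204  29   0   0]
57 4447 dark 300 y hist [   0    0   13  233 1898 2032  234   37    0    0]
63 3119 dark 541 y hist [   0    0   12  260 1299 1215  294   39    0    0]
69 738 dark 444 y hist [  0   0   7 209 151  98 257  16   0   0]
75 1214 dark 530 y hist [  0   0  22 418 155  32 562  25   0   0]
81 1715 dark 1577 y hist [  0  64 320 477   0   0 439 340  75   0]
87 3679 dark 3583 y hist [ 11 342 993 483  31   2 496 922 353  46]
93 6592 dark 6544 y hist [ 145 1009 1642  420   49   21  452 1552 1074  228]
99 2744 dark 2717 y hist [236 759 338  31  13  10  44 184 827 302]
105 2791 dark 2708 y hist [427 836   5  53  80  73  63   0 782 472]
111 4919 dark 4883 y hist [689 801   0  85 851 890 107   0 747 749]
117 1836 dark 1828 y hist [400 149   0  57 282 278  95   0 135 440]
22.2333 [ 440.5 -199.6    3.4] 35.02673031211234 [-9.1  6.  42. ] [-0.2  0.5  0.7  2.1 -0.6  0.6  0.2] jaw -38.6 tilt [ 0. -0.]
```

Request:
{"fn": "send_rows", "kwargs": {"increments": [[0,0,0,-0.3,0,0,0],[0,0,0,-0.6,0,0,0],[0,0,0,-3,0,0,0],[0,0,0,-6,0,0,0],[0,0,0,-9,0,0,0],[0,0,0,-12,0,0,0],[0,0,0,-15,0,0,0],[0,0,0,-16,0,0,0],[0,0,0,-16,0,0,0],[0,0,0,-16,0,0,0]]}}

```text
clock: 23.17
tool_pos: [439.6, -198.7, 160.1]
ee_rot: [0.307, 0.637, 0.307, -0.637]
ft_force: [-0.8, -0.1, -3.4]
gripper_width: 34.9
```

```bash
python3 look.py '[(119,131)]'
python3 - <<'E'
from h import *
go(610.5,-171.8,160,-38.6)
E
```

```text
23.1667 [ 439.6 -198.7  160.1] 34.945407164026314 [-0.8 -0.1 -3.4] [-0.4  0.3  0.9  2.  -0.3  1.  -0.1] jaw -38.6 tilt [-0. -0.]
scene 119
[453.6 180.5] n 113 mean [626.6 416.  124.5] circ [621.8 421.8] r 21.3 col [221. 216. 201.]
[357.1 189.7] n 330 mean [600.3 184.9 123.8] circ [598.9 185.1] r 34.8 col [ 52.   96.5 183. ]
[289.7 209.1] n 358 mean [620.4  21.5 124. ] circ [619.4  21.9] r 34.1 col [180.5 186.  192. ]
[202.3 222. ] n 384 mean [ 611.3 -171.   123.9] circ [ 610.8 -171.5] r 34.8 col [177. 183. 192.]
[220.1 292.6] n 495 mean [ 792.9 -160.3  123.6] circ [ 791.3 -159.7] r 34.3 col [ 69. 121. 213.]
side 119
[294.2 188.6] n 193 mean [621.1  16.9 124.1] circ [620.7  17.8] r 34.9 col [150. 157. 157.]
[383.6 211.6] n 254 mean [ 790.3 -162.8  124.4] circ [ 790.4 -159.8] r 35.7 col [ 10.  76. 167.]
[325.5 236.6] n 299 mean [ 609.1 -173.6  124.2] circ [ 610.2 -172.5] r 34.3 col [166. 170. 175.]
row [0.0, 0.001, 0.002, -0.132, 11.759, -12.826] dist 174 turn 0
```

Request:
{"fn": "send_rows", "kwargs": {"increments": [[0,0,0,-0.1,2.5,-2.7,0],[0,0,0,-0.1,5,-5.4,0],[0,0,0,-0.1,7.5,-8.1,0],[0,0,0,-0.1,10,-10.8,0],[0,0,0,-0.1,11.8,-12.8,0],[0,0,0,-0.1,11.8,-12.8,0],[0,0,0,-0.1,11.8,-12.8,0],[0,0,0,-0.1,11.8,-12.8,0],[0,0,0,-0.1,11.8,-12.8,0],[0,0,0,-0.1,11.8,-12.8,0]]}}

```text
clock: 24.1
tool_pos: [610.5, -173.6, 161.3]
ee_rot: [-0.306, -0.637, -0.306, 0.638]
ft_force: [-0.3, -0.2, -1.4]
gripper_width: 35.0
```

```bash
python3 look.py '[]'
python3 - <<'E'
from h import *
np.set_printoptions(precision=1,suppress=True)
p,d,i=cap('wrist'); save(p,'w5.png'); C=cloud(d,i)
# flange edge points of held cap (top flange z~193-197) and body rim
s,r=st()
for nm,z0,z1,x,y,R0 in(('flange',s['tool_pos'][2]+27,s['tool_pos'][2]+38,*s['tool_pos'][:2],40),('rim',118,130,610.5,-171.7,45)):
    m=(C[...,2]>z0)&(C[...,2]<z1)&(np.hypot(C[...,0]-x,C[...,1]-y)<R0)&(p.max(2)>70); P=C[m]
    A=np.c_[2*P[:,:2],np.ones(len(P))]; 
    h=cv2.convexHull(P[:,:2].astype(np.float32))[:,0]; print(nm,len(P),P.mean(0),cv2.minEnclosingCircle(h))
E
python3 - <<'E'
from h import *
go(610.5,-171.8,113,-38.6)
E
```

```text
24.1 [ 610.5 -173.6  161.3] 34.97418602300666 [-0.3 -0.2 -1.4] [-0.3  0.6  0.8  1.7 -0.4  1.1 -0.1] jaw -38.7 tilt [-0.  0.]
flange 4163 [ 622.5 -158.9  193.9] ((613.461181640625, -170.93955993652344), 30.242666244506836)
rim 2623 [ 620.6 -157.3  123.6] ((610.3871459960938, -170.75164794921875), 33.45535659790039)
row [-0.001, -0.001, 0.0, 4.893, -0.145, -0.054] dist 49 turn 0
```

View pics/w5.png

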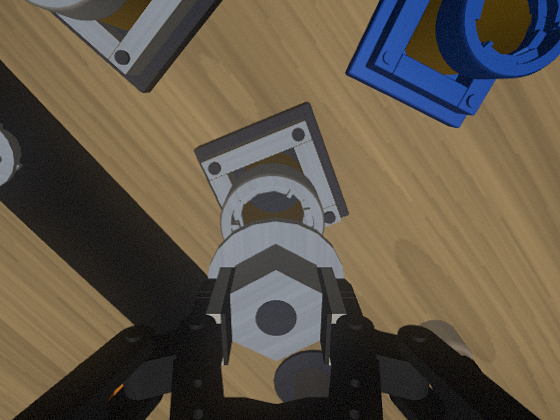

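Run:
```python
from h import *
np.set_printoptions(precision=1,suppress=True)
s,r=st(); i=optics.camera_info('wrist'); p=cv2.cvtColor(cv2.imread('pics/w5.png'),cv2.COLOR_BGR2GRAY)
m=np.zeros_like(p); m[290:350,240:315]=(p[290:350,240:315]<75); 
n,l,S,c=cv2.connectedComponentsWithStats(m); k=1+np.argmax(S[1:,4]); print(S[k],c[k])
z=s['tool_pos'][2]+57; q=plane([c[k]],i,z)[0]; print(s['tool_pos'],q, 'tool yz off',(r.T@(q-s['tool_pos']))[1:])
b=plane([[272,220]],i,125)
```

```text
[ 256  300   40   36 1113] [275.7 317.4]
[ 611.3 -173.2  161.9] [ 611.4 -173.6  218.9] tool yz off [0.4 0.2]
```

Run:
```python
from h import *
go(610.5,-171.5,115,-38.6)
```

```text
row [-0.001, -0.001, 0.0, 4.693, -0.163, -0.078] dist 47 turn 0
```

Request:
{"fn": "send_rows", "kwargs": {"increments": [[0,0,0,1.5,-0.1,-0.1,0],[0,0,0,2.5,-0.1,-0.1,0],[0,0,0,3.2,-0.1,-0.1,0],[0,0,0,3.8,-0.1,-0.1,0],[0,0,0,4.2,-0.1,-0.1,0],[0,0,0,4.5,-0.1,-0.1,0],[0,0,0,4.7,-0.1,-0.1,0],[0,0,0,4.7,-0.1,-0.1,0],[0,0,0,4.7,-0.1,-0.1,0],[0,0,0,4.7,-0.1,-0.1,0]]}}

```text
clock: 25.08
tool_pos: [611.5, -171.7, 116.3]
ee_rot: [0.306, 0.638, 0.307, -0.637]
ft_force: [-5.3, 2.8, 9.9]
gripper_width: 35.3
```

```bash
python3 look.py '[]'
```

```text
25.0833 [ 611.5 -171.7  116.3] 35.33251223351555 [-5.3  2.8  9.9] [-0.3  0.6  0.8  1.7 -0.5  1.  -0.1] jaw -38.6 tilt [-0. -0.]
```

Request:
{"fn": "send_rows", "kwargs": {"increments": [[-0.04,0,0,0,-0.05,0,0],[-0.08,0,0,0,-0.05,0,0],[-0.12,0,0,0,-0.05,0,0],[-0.16,0,0,0,-0.05,0,0],[-0.2,0,0,0,-0.05,0,0],[-0.24,0,0,0,-0.05,0,0],[-0.26,0,0,0,-0.05,0,0],[-0.26,0,0,0,-0.05,0,0],[-0.26,0,0,0,-0.05,0,0],[-0.26,0,0,0,-0.05,0,0]]}}

```text
clock: 26.02
tool_pos: [612.3, -172.0, 116.3]
ee_rot: [0.387, 0.593, 0.386, -0.591]
ft_force: [-0.1, -0.4, 5.4]
gripper_width: 35.0
```

```bash
cat > q.py <<'E'
from h import *
np.set_printoptions(precision=2,suppress=True)
s,r=st(); print('%.1f'%s['clock'],s['tool_pos'],'w %.1f'%s['gripper_width'],'F',s['ft_force'],'M',s['moment'],'jaw %.1f'%np.degrees(np.arctan2(r[1,1],r[0,1])),'yz',r[:2,1:].ravel(),'j7 %.2f'%s['joint_pos'][6])
E
python3 q.py
```

```text
26.0 [ 612.3  -172.02  116.32] w 35.0 F [-0.05 -0.36  5.38] M [ 0.07  0.04 -0.02] jaw -23.7 yz [ 0.92 -0.4  -0.4  -0.92] j7 0.15
```

Request:
{"fn": "send_rows", "kwargs": {"increments": [[-0.04,0,0,0,0,0,0],[-0.08,0,0,0,0,0,0],[-0.12,0,0,0,0,0,0],[-0.16,0,0,0,0,0,0],[-0.2,0,0,0,0,0,0],[-0.24,0,0,0,0,0,0],[-0.28,0,0,0,0,0,0],[-0.3,0,0,0,0,0,0],[-0.3,0,0,0,0,0,0],[-0.3,0,0,0,0,0,0]]}}

```text
clock: 26.85
tool_pos: [611.2, -171.3, 114.8]
ee_rot: [0.47, 0.528, 0.47, -0.528]
ft_force: [0.0, 1.7, -1.1]
gripper_width: 34.8
```

```bash
python3 q.py
```

```text
26.9 [ 611.2  -171.34  114.78] w 34.8 F [ 0.01  1.66 -1.11] M [ 0.15  0.04 -0.01] jaw -6.6 yz [ 0.99 -0.11 -0.11 -0.99] j7 0.41
```

Request:
{"fn": "send_rows", "kwargs": {"increments": [[0,0,0,0.1,0,0,0],[0,0,0,0.2,0,0,0],[0,0,0,0.25,0,0,0],[0,0,0,0.3,0,0,0],[0,0,0,0.3,0,0,0],[-0.04,0,0,0.3,0,0,0],[-0.08,0,0,0.3,0,0,0],[-0.12,0,0,0.3,0,0,0],[-0.16,0,0,0.3,0,0,0],[-0.2,0,0,0.3,0,0,0]]}}

```text
clock: 27.68
tool_pos: [611.1, -171.4, 112.6]
ee_rot: [0.521, 0.478, 0.521, -0.478]
ft_force: [-4.1, 2.3, 7.0]
gripper_width: 35.1
```

```bash
python3 q.py
```

```text
27.7 [ 611.06 -171.4   112.56] w 35.1 F [-4.09  2.25  7.  ] M [ 0.48  0.78 -0.14] jaw 5.0 yz [ 1.    0.09  0.09 -1.  ] j7 0.58
```

Request:
{"fn": "send_rows", "kwargs": {"increments": [[-0.03,0,0,0.05,0,0,0],[-0.06,0,0,0.05,0,0,0],[-0.1,0,0,0.05,0,0,0],[-0.13,0,0,0.05,0,0,0],[-0.16,0,0,0.05,0,0,0],[-0.2,0,0,0.05,0,0,0],[-0.23,0,0,0.05,0,0,0],[-0.26,0,0,0.05,0,0,0],[-0.3,0,0,0.05,0,0,0],[-0.3,0,0,0.05,0,0,0]]}}

```text
clock: 28.52
tool_pos: [611.0, -171.5, 112.5]
ee_rot: [0.587, 0.395, 0.587, -0.394]
ft_force: [-6.0, 2.7, 9.7]
gripper_width: 35.0
```

```bash
python3 q.py
```

```text
28.5 [ 610.95 -171.5   112.53] w 35.0 F [-5.98  2.71  9.73] M [0.55 1.15 0.01] jaw 22.2 yz [ 0.93  0.38  0.38 -0.93] j7 0.84
```

Request:
{"fn": "send_rows", "kwargs": {"increments": [[-0.03,0,0,0,-0.02,-0.02,0],[-0.06,0,0,0,-0.04,-0.04,0],[-0.1,0,0,0,-0.04,-0.04,0],[-0.13,0,0,0,-0.04,-0.04,0],[-0.16,0,0,0,-0.04,-0.04,0],[-0.2,0,0,0,-0.04,-0.04,0],[-0.23,0,0,0,-0.04,-0.04,0],[-0.26,0,0,0,-0.04,-0.04,0],[-0.3,0,0,0,-0.04,-0.04,0],[-0.3,0,0,0,-0.04,-0.04,0]]}}

```text
clock: 29.35
tool_pos: [610.8, -171.5, 112.5]
ee_rot: [0.64, 0.302, 0.639, -0.302]
ft_force: [-2.9, 1.8, 9.1]
gripper_width: 35.0
```

```bash
python3 q.py
```

```text
29.4 [ 610.84 -171.52  112.5 ] w 35.0 F [-2.88  1.85  9.06] M [ 0.37  0.8  -0.02] jaw 39.4 yz [ 0.77  0.63  0.63 -0.77] j7 1.10
```

Request:
{"fn": "send_rows", "kwargs": {"increments": [[-0.03,0,0,0,-0.02,0,0],[-0.06,0,0,0,-0.02,0,0],[-0.1,0,0,0,-0.02,0,0],[-0.13,0,0,0,-0.02,0,0],[-0.16,0,0,0,-0.02,0,0],[-0.2,0,0,0,-0.02,0,0],[-0.23,0,0,0,-0.02,0,0],[-0.26,0,0,0,-0.02,0,0],[-0.3,0,0,0,-0.02,0,0],[-0.3,0,0,0,-0.02,0,0]]}}

```text
clock: 30.18
tool_pos: [610.3, -171.4, 111.3]
ee_rot: [0.677, 0.203, 0.677, -0.203]
ft_force: [0.0, 0.8, -2.4]
gripper_width: 35.1
```

```bash
python3 q.py
```

```text
30.2 [ 610.33 -171.38  111.31] w 35.1 F [ 0.02  0.81 -2.4 ] M [0.26 0.08 0.02] jaw 56.6 yz [ 0.55  0.83  0.83 -0.55] j7 1.36
```

Request:
{"fn": "send_rows", "kwargs": {"increments": [[0,0,0,0.2,0,0,0],[0,0,0,0.4,0,0,0],[0,0,0,0.6,0,0,0],[0,0,0,0.8,0,0,0],[0,0,0,0.9,0,0,0],[0,0,0,1,0,0,0],[0,0,0,1.03,0,0,0],[0,0,0,1.03,0,0,0],[0,0,0,1.03,0,0,0],[0,0,0,1.03,0,0,0]]}}

```text
clock: 31.02
tool_pos: [610.3, -171.5, 101.5]
ee_rot: [0.677, 0.204, 0.677, -0.204]
ft_force: [-3.2, 1.4, 6.1]
gripper_width: 35.3
```

```bash
python3 q.py
```

```text
31.0 [ 610.27 -171.47  101.52] w 35.3 F [-3.15  1.35  6.09] M [ 0.22  0.81 -0.02] jaw 56.5 yz [ 0.55  0.83  0.83 -0.55] j7 1.36
```

Request:
{"fn": "send_rows", "kwargs": {"increments": [[0.05,0,0,0.02,0,0,0],[0.1,0,0,0.04,0,0,0],[0.15,0,0,0.05,0,0,0],[0.2,0,0,0.07,0,0,0],[0.25,0,0,0.09,0,0,0],[0.3,0,0,0.1,0,0,0],[0.35,0,0,0.12,0,0,0],[0.4,0,0,0.14,0,0,0],[0.4,0,0,0.14,0,0,0],[0.4,0,0,0.14,0,0,0]]}}

```text
clock: 31.85
tool_pos: [611.3, -170.9, 100.4]
ee_rot: [0.624, 0.335, 0.623, -0.334]
ft_force: [-1.0, 2.5, 5.6]
gripper_width: 34.5
```

```bash
python3 q.py
```

```text
31.9 [ 611.32 -170.85  100.41] w 34.5 F [-0.96  2.46  5.56] M [ 0.52  0.4  -0.13] jaw 33.6 yz [ 0.83  0.55  0.55 -0.83] j7 1.01
```

Request:
{"fn": "send_rows", "kwargs": {"increments": [[0.05,0,0,0.02,0,0,0],[0.1,0,0,0.04,0,0,0],[0.15,0,0,0.05,0,0,0],[0.2,0,0,0.07,0,0,0],[0.25,0,0,0.09,0,0,0],[0.3,0,0,0.1,0,0,0],[0.35,0,0,0.12,0,0,0],[0.4,0,0,0.14,0,0,0],[0.4,0,0,0.14,0,0,0],[0.4,0,0,0.14,0,0,0]]}}

```text
clock: 32.68
tool_pos: [611.2, -171.0, 98.5]
ee_rot: [0.545, 0.451, 0.544, -0.451]
ft_force: [0.1, 2.8, 3.4]
gripper_width: 34.9
```

```bash
python3 q.py
```

```text
32.7 [ 611.21 -171.02   98.54] w 34.9 F [0.06 2.81 3.42] M [ 0.34 -0.13 -0.07] jaw 10.8 yz [ 0.98  0.19  0.19 -0.98] j7 0.68
```

Request:
{"fn": "send_rows", "kwargs": {"increments": [[0.05,0,0,0.02,0,0,0],[0.1,0,0,0.04,0,0,0],[0.15,0,0,0.06,0,0,0],[0.2,0,0,0.08,0,0,0],[0.25,0,0,0.1,0,0,0],[0.3,0,0,0.12,0,0,0],[0.35,0,0,0.14,0,0,0],[0.4,0,0,0.16,0,0,0],[0.4,0,0,0.16,0,0,0],[0.4,0,0,0.16,0,0,0]]}}

```text
clock: 33.52
tool_pos: [611.4, -171.1, 97.6]
ee_rot: [0.445, 0.551, 0.444, -0.55]
ft_force: [-1.3, 3.0, 7.7]
gripper_width: 34.7
```

```bash
python3 q.py
```

```text
33.5 [ 611.39 -171.11   97.64] w 34.7 F [-1.26  3.01  7.71] M [ 0.56  0.05 -0.04] jaw -12.2 yz [ 0.98 -0.21 -0.21 -0.98] j7 0.34
```

Request:
{"fn": "send_rows", "kwargs": {"increments": [[0.05,0,0,0.01,0,0,0],[0.1,0,0,0.01,0,0,0],[0.13,0,0,0.01,0,0,0],[0.13,0,0,0,0,0,0],[0.13,0,0,-0.05,0,0,0],[0.13,0,0,-0.05,0,0,1],[0.13,0,0,-0.05,0,0,1],[0.13,0,0,-0.05,0,0,1],[0.13,0,0,-0.05,0,0,1],[0.13,0,0,-0.05,0,0,1]]}}

```text
clock: 34.35
tool_pos: [610.2, -171.4, 96.7]
ee_rot: [-0.407, -0.578, -0.407, 0.578]
ft_force: [0.3, 0.1, 0.4]
gripper_width: 85.1
```

Request:
{"fn": "send_rows", "kwargs": {"increments": [[0,0,0,-3,0,0,1],[0,0,0,-6,0,0,1],[0,0,0,-10,0,0,1],[0,0,0,-13,0,0,1],[0,0,0,-13,0,0,1],[0,0,0,-13,0,0,1],[0,0,0,-13,0,0,1],[0,0,0,-13,0,0,1],[0,0,0,-13,0,0,1],[0,0,0,-13,0,0,1]]}}

```text
clock: 35.18
tool_pos: [609.9, -171.1, 225.8]
ee_rot: [-0.407, -0.578, -0.407, 0.579]
ft_force: [0.0, 0.5, -0.2]
gripper_width: 85.2
```

```bash
python3 q.py; python3 look.py '[(54,64),(119,140),(148,160)]' | grep -v -E "79[0-9]|^side 119x"
python3 - <<'E'
from h import *
go(433,10.5,170,0)
f=np.load('/tmp/scene.npz'); i=optics.camera_info('scene'); C=cloud(f['d'],i); p=f['p'].astype(int)
u=np.mgrid[0:420,0:560]; m=((u[1]>355)&(u[1]<445)&(u[0]>138)&(u[0]<203)&((p[...,0]-p[...,2])<25)&(C[...,2]>15)&(C[...,2]<32)); 
print(cv2.minAreaRect(C[m][:,:2].astype(np.float32)),C[m].mean(0),m.sum())
E
```

```text
35.2 [ 609.92 -171.09  225.79] w 85.2 F [ 0.03  0.53 -0.15] M [0.01 0.04 0.01] jaw -19.7 yz [ 0.94 -0.34 -0.34 -0.94] j7 0.15
35.1833 [ 609.9 -171.1  225.8] 85.2148732384053 [ 0.   0.5 -0.2] [-0.3  0.5  0.7  1.6 -0.3  1.2  0.2] jaw -19.7 tilt [-0.  0.]
scene 54
[310.8 163.5] n 145 mean [431.3 125.9  59.9] circ [431.4 126.5] r 21.4 col [193. 195. 202.]
[267.7 171.6] n 148 mean [433.9  11.4  59.9] circ [432.1  12.2] r 20.6 col [191.  194.5 200.5]
[445.4 202.4] n 68 mean [635.7 409.1  58.5] circ [623.8 419.6] r 28.4 col [137.5 133.  123. ]
[353.  214.6] n 61 mean [618.9 176.3  58.7] circ [606.7 181.8] r 27.6 col [115.  92.  32.]
[109.2 218.3] n 223 mean [ 493.8 -389.6   59.3] circ [ 492.2 -390.6] r 24.2 col [97. 94. 93.]
[288.7 234.3] n 63 mean [639.9  14.9  58.8] circ [629.6  19.3] r 26.5 col [116.  92.  32.]
[207.4 247.2] n 68 mean [ 632.1 -171.    58.6] circ [ 616.2 -170. ] r 28.2 col [114.5  91.   32. ]
[224.4 317.9] n 63 mean [ 814.4 -161.8   59.2] circ [ 800.3 -161.6] r 27.7 col [112.  91.  32.]
scene 119
[454.  179.5] n 150 mean [626.  416.4 127.2] circ [620.9 420.6] r 20.3 col [
[... 803 characters left out ...]
 119
[239.5 120. ] n 73 mean [614.2 412.9 126.9] circ [616.9 417.2] r 21.5 col [213. 211. 190.]
[262.3 157.9] n 181 mean [598.6 183.2 124.3] circ [598.2 184.9] r 34.7 col [ 10.  72. 154.]
[292.9 188.5] n 220 mean [618.   18.5 124.2] circ [617.3  21.4] r 35.4 col [152. 161. 163.]
[325.  238.9] n 331 mean [ 601.5 -183.4  129.1] circ [ 609.8 -171.8] r 33.9 col [153. 161. 158.]
side 148
[327.1 228. ] n 178 mean [ 609.9 -174.3  154.4] circ [ 610.5 -173.2] r 20.5 col [162.  175.5 188. ]
row [-0.344, 0.0, 0.001, 5.646, -22.8, -11.134] dist 260 turn 20
((493.7500915527344, 370.9564208984375), (222.79925537109375, 163.40374755859375), 0.054961469024419785) [468.59685747 370.02116247  21.41511983] 599
```

Request:
{"fn": "send_rows", "kwargs": {"increments": [[-0.08,0,0,0,-3.8,-1.8,1],[-0.15,0,0,2,-7.6,-3.7,1],[-0.2,0,0,4,-11.4,-5.6,1],[-0.25,0,0,5.6,-15.2,-7.4,1],[-0.3,0,0,5.6,-19,-9.3,1],[-0.34,0,0,5.6,-22.8,-11.1,1],[-0.34,0,0,5.6,-22.8,-11.1,1],[-0.34,0,0,5.6,-22.8,-11.1,1],[-0.34,0,0,5.6,-22.8,-11.1,1],[-0.34,0,0,5.6,-22.8,-11.1,1]]}}

```text
clock: 36.12
tool_pos: [434.1, 9.6, 171.3]
ee_rot: [0.499, 0.501, 0.499, -0.501]
ft_force: [-0.3, -0.6, 0.4]
gripper_width: 85.4
```

```bash
python3 hx.py 433 10.5 60; python3 q.py
python3 - <<'E'
from h import *
for n,uv in(('scene',[[362,166],[399,149],[438,186],[399,197],[400,170]]),):
    i=optics.camera_info(n); print(plane(uv,i,25))
i=optics.camera_info('side'); print(plane([[177,152],[220,148],[236,175],[190,184]],i,25))
E
```

```text
centroid [432.2  11.6] circ (431.83831787109375, 11.533673286437988) 20.869142532348633 area 1106.2143753521086 rmin/max 17.162512399010637 21.03973338664542 corner deg -6.8 amp 1.03; flat normals at 23.2 mod 60
corners [ 3.7  5.3  6.7 10.  12.8 14. ]
36.2 [434.25   9.24 171.24] w 86.0 F [-0.17 -0.05  0.11] M [-0.03  0.02 -0.01] jaw -0.3 yz [ 1.   -0.01 -0.01 -1.  ] j7 -0.03
[[438.66199782 268.43674507  25.        ]
 [398.96345794 392.48649236  25.        ]
 [554.43651552 437.31636237  25.        ]
 [566.20550153 322.26418494  25.        ]
 [476.63984841 362.66221822  25.        ]]
[[392.51135551 470.20450936  25.        ]
 [538.30076311 427.0753879   25.        ]
 [535.35043399 259.04209079  25.        ]
 [385.77205983 279.30058989  25.        ]]
```

Run:
```python
from h import *
go(432.7,11,60,-23);go(432.7,11,5,-23)
```

```text
row [0.396, 0.0, -0.001, 11.124, -0.168, -0.179] dist 111 turn 23
row [0.396, 0.0, -0.001, 16.624, -0.174, -0.182] dist 166 turn 23
```

Request:
{"fn": "send_rows", "kwargs": {"increments": [[0.1,0,0,2,-0.15,-0.15,1],[0.2,0,0,5,-0.15,-0.15,1],[0.3,0,0,8,-0.15,-0.15,1],[0.39,0,0,11,-0.15,-0.15,1],[0.39,0,0,11,-0.15,-0.15,1],[0.39,0,0,11,-0.15,-0.15,1],[0.39,0,0,11,-0.15,-0.15,1],[0.39,0,0,11,-0.15,-0.15,1],[0.39,0,0,11,-0.15,-0.15,1],[0.39,0,0,11,-0.15,-0.15,1]]}}

```text
clock: 37.0
tool_pos: [432.7, 11.9, 62.2]
ee_rot: [0.393, 0.589, 0.393, -0.587]
ft_force: [1.3, -1.0, 0.7]
gripper_width: 85.5
```

```bash
python3 q.py
python3 - <<'E'
from h import *
go(432.7,11,5,-23)
E
```

```text
37.0 [432.7   11.92  62.22] w 85.5 F [ 1.29 -1.02  0.69] M [-0.03  0.02 -0.  ] jaw -22.5 yz [ 0.92 -0.38 -0.38 -0.92] j7 -0.20
row [0.008, -0.002, -0.002, 5.722, 0.025, 0.098] dist 57 turn 1
```

Request:
{"fn": "send_rows", "kwargs": {"increments": [[0,0,0,2,0,0.05,1],[0,0,0,4,0,0.05,1],[0,0,0,5.6,0,0.05,1],[0,0,0,5.6,0,0.05,1],[0,0,0,5.6,0,0.05,0],[0,0,0,5.6,0,0.05,0],[0,0,0,5.6,0,0.05,0],[0,0,0,5.6,0,0.05,0],[0,0,0,5.6,0,0.05,0],[0,0,0,5.6,0,0.05,0]]}}

```text
clock: 37.83
tool_pos: [432.4, 11.4, 6.1]
ee_rot: [0.393, 0.589, 0.392, -0.587]
ft_force: [-2.0, 0.4, 9.8]
gripper_width: 35.0
```

```bash
python3 q.py
```

```text
37.8 [432.4   11.43   6.09] w 35.0 F [-1.96  0.37  9.81] M [-0.05  0.45 -0.02] jaw -22.6 yz [ 0.92 -0.38 -0.38 -0.92] j7 -0.09
```

Request:
{"fn": "send_rows", "kwargs": {"increments": [[0,0,0,-1,0,0,0],[0,0,0,-4,0,0,0],[0,0,0,-8,0,0,0],[0,0,0,-12,0,0,0],[0,0,0,-15.6,0,0,0],[0,0,0,-15.6,0,0,0],[0,0,0,-15.6,0,0,0],[0,0,0,-15.6,0,0,0],[0,0,0,-15.6,0,0,0],[0,0,0,-15.6,0,0,0]]}}

```text
clock: 38.67
tool_pos: [430.5, 10.9, 159.9]
ee_rot: [-0.392, -0.587, -0.393, 0.589]
ft_force: [0.8, 0.0, -2.1]
gripper_width: 35.0
```

```bash
python3 q.py;python3 look.py '[(119,131)]' | grep -E '61[0-9]|62[0-9]|58.\.'
python3 - <<'E'
from h import *
go(618.7,21.5,162,-22.6)
E
```

```text
38.7 [430.48  10.93 159.9 ] w 35.0 F [ 0.82  0.01 -2.13] M [-0.   -0.02 -0.04] jaw -22.6 yz [ 0.92 -0.38 -0.38 -0.92] j7 -0.39
[453.7 180.5] n 108 mean [626.4 416.3 124.2] circ [621.4 420.8] r 21.5 col [219. 214. 198.]
[289.5 209.1] n 361 mean [620.3  20.9 123.9] circ [618.1  21.3] r 35.0 col [178. 183. 189.]
[202.9 225.9] n 286 mean [ 625.3 -170.9  127.3] circ [ 611.2 -170.6] r 33.9 col [165.5 167.  172.5]
[293.  188.4] n 216 mean [618.5  18.7 124.3] circ [618.2  21. ] r 34.8 col [152.5 161.5 163. ]
row [0.0, 0.002, 0.001, -0.233, 16.936, -8.202] dist 188 turn 0
```

Request:
{"fn": "send_rows", "kwargs": {"increments": [[0,0,0,-0.2,3.4,-1.6,0],[0,0,0,-0.2,6.8,-3.3,0],[0,0,0,-0.2,10.2,-4.9,0],[0,0,0,-0.2,13.6,-6.6,0],[0,0,0,-0.2,16.9,-8.2,0],[0,0,0,-0.2,16.9,-8.2,0],[0,0,0,-0.2,16.9,-8.2,0],[0,0,0,-0.2,16.9,-8.2,0],[0,0,0,-0.2,16.9,-8.2,0],[0,0,0,-0.2,16.9,-8.2,0]]}}

```text
clock: 39.6
tool_pos: [618.1, 21.9, 163.1]
ee_rot: [0.392, 0.588, 0.393, -0.588]
ft_force: [-0.3, -0.5, -2.1]
gripper_width: 34.9
```

```bash
python3 q.py
python3 - <<'E'
from h import *
np.set_printoptions(precision=1,suppress=True)
p,d,i=cap('wrist'); save(p,'w6.png'); C=cloud(d,i); s,r=st()
m=(C[...,2]>118)&(C[...,2]<130)&(np.hypot(C[...,0]-618.5,C[...,1]-21)<45)&(p.max(2)>70); P=C[m]
print(cv2.minEnclosingCircle(P[:,:2].astype(np.float32)))
g=cv2.cvtColor(p,cv2.COLOR_RGB2GRAY); m=np.zeros_like(g); m[290:350,240:315]=g[290:350,240:315]<75
n,l,S,c=cv2.connectedComponentsWithStats(m); k=1+np.argmax(S[1:,4]); q=plane([c[k]],i,s['tool_pos'][2]-3.1+57)[0]; print(S[k],q,(r.T@(q-s['tool_pos']))[1:])
go(618.5,21.3,119,-22.6)
E
```

```text
39.6 [618.12  21.88 163.13] w 34.9 F [-0.28 -0.47 -2.09] M [-0.02  0.05 -0.01] jaw -22.6 yz [ 0.92 -0.38 -0.38 -0.92] j7 -0.18
((619.0955810546875, 21.680295944213867), 33.50357437133789)
[ 256  295   40   35 1078] [618.4  21.8 217.2] [0.2 0.2]
row [0.0, -0.001, 0.0, 4.433, 0.046, 0.066] dist 44 turn 0
```

Request:
{"fn": "send_rows", "kwargs": {"increments": [[0,0,0,1.5,0.03,0,0],[0,0,0,2.5,0.03,0,0],[0,0,0,3.2,0.03,0,0],[0,0,0,3.8,0.03,0,0],[0,0,0,4.2,0.03,0,0],[0,0,0,4.4,0.03,0,0],[0,0,0,4.5,0.03,0,0],[0,0,0,4.5,0.03,0,0],[0,0,0,4.5,0.03,0,0],[0,0,0,4.5,0.03,0,0]]}}

```text
clock: 40.48
tool_pos: [619.6, 21.9, 118.4]
ee_rot: [0.393, 0.588, 0.392, -0.588]
ft_force: [0.7, -0.6, -1.6]
gripper_width: 35.0
```

```bash
python3 q.py
```

```text
40.5 [619.62  21.91 118.36] w 35.0 F [ 0.73 -0.6  -1.59] M [-0.02  0.02  0.  ] jaw -22.6 yz [ 0.92 -0.38 -0.38 -0.92] j7 -0.15
```

Request:
{"fn": "send_rows", "kwargs": {"increments": [[0,0,0,0.1,0,0,0],[0,0,0,0.2,0,0,0],[0,0,0,0.3,0,0,0],[0,0,0,0.35,0,0,0],[0,0,0,0.4,0,0,0],[0,0,0,0.4,0,0,0],[0,0,0,0.4,0,0,0],[0,0,0,0.4,0,0,0],[0,0,0,0.4,0,0,0],[0,0,0,0.4,0,0,0]]}}

```text
clock: 41.32
tool_pos: [619.5, 21.9, 115.1]
ee_rot: [0.392, 0.589, 0.393, -0.588]
ft_force: [-4.1, 0.1, 8.7]
gripper_width: 34.8
```

```bash
python3 q.py
```

```text
41.3 [619.51  21.91 115.13] w 34.8 F [-4.06  0.06  8.69] M [0.07 0.87 0.01] jaw -22.6 yz [ 0.92 -0.38 -0.38 -0.92] j7 -0.15
```

Request:
{"fn": "send_rows", "kwargs": {"increments": [[-0.03,0,0,0.03,-0.04,0.02,0],[-0.06,0,0,0.03,-0.04,0.02,0],[-0.1,0,0,0.03,-0.04,0.02,0],[-0.13,0,0,0.03,-0.04,0.02,0],[-0.16,0,0,0.03,-0.04,0.02,0],[-0.2,0,0,0.03,-0.04,0.02,0],[-0.23,0,0,0.03,-0.04,0.02,0],[-0.26,0,0,0.03,-0.04,0.02,0],[-0.3,0,0,0.03,-0.04,0.02,0],[-0.3,0,0,0.03,-0.04,0.02,0]]}}

```text
clock: 42.15
tool_pos: [620.0, 21.6, 114.6]
ee_rot: [0.477, 0.523, 0.476, -0.522]
ft_force: [1.1, -1.0, 3.8]
gripper_width: 34.9
```

```bash
python3 q.py
```

```text
42.1 [620.03  21.63 114.6 ] w 34.9 F [ 1.12 -0.95  3.81] M [-0.04 -0.3   0.01] jaw -5.3 yz [ 1.   -0.09 -0.09 -1.  ] j7 0.11
```

Request:
{"fn": "send_rows", "kwargs": {"increments": [[-0.03,0,0,0.03,0,0,0],[-0.06,0,0,0.03,0,0,0],[-0.09,0,0,0.03,0,0,0],[-0.12,0,0,0.03,0,0,0],[-0.15,0,0,0.03,0,0,0],[-0.15,0,0,0.03,0,0,0],[-0.15,0,0,0.03,0,0,0],[-0.15,0,0,0.03,0,0,0],[-0.15,0,0,0.03,0,0,0],[-0.15,0,0,0.03,0,0,0]]}}

```text
clock: 42.98
tool_pos: [618.8, 21.9, 113.3]
ee_rot: [0.514, 0.486, 0.514, -0.486]
ft_force: [-0.6, 0.1, -1.1]
gripper_width: 34.5
```

```bash
python3 q.py
```

```text
43.0 [618.83  21.93 113.29] w 34.5 F [-0.65  0.13 -1.13] M [-0.04 -0.04  0.01] jaw 3.2 yz [ 1.    0.06  0.06 -1.  ] j7 0.23
```

Request:
{"fn": "send_rows", "kwargs": {"increments": [[0,0,0,0.2,0,0,0],[0,0,0,0.4,0,0,0],[0,0,0,0.6,0,0,0],[0,0,0,0.8,0,0,0],[0,0,0,0.9,0,0,0],[0,0,0,0.97,0,0,0],[0,0,0,0.97,0,0,0],[0,0,0,0.97,0,0,0],[0,0,0,0.97,0,0,0],[0,0,0,0.97,0,0,0]]}}

```text
clock: 43.82
tool_pos: [618.8, 21.9, 104.1]
ee_rot: [0.514, 0.486, 0.514, -0.486]
ft_force: [-2.6, 0.0, 5.9]
gripper_width: 34.7
```

```bash
python3 q.py
```

```text
43.8 [618.76  21.91 104.14] w 34.7 F [-2.62  0.02  5.88] M [0.06 0.83 0.03] jaw 3.2 yz [ 1.    0.06  0.06 -1.  ] j7 0.24
```

It has dropped to the thread start (origin 101.0). Screwing clockwise.

Request:
{"fn": "send_rows", "kwargs": {"increments": [[0.05,0,0,0.02,0,0,0],[0.1,0,0,0.04,0,0,0],[0.15,0,0,0.05,0,0,0],[0.2,0,0,0.07,0,0,0],[0.25,0,0,0.09,0,0,0],[0.3,0,0,0.1,0,0,0],[0.35,0,0,0.12,0,0,0],[0.4,0,0,0.14,0,0,0],[0.4,0,0,0.14,0,0,0],[0.4,0,0,0.14,0,0,0]]}}

```text
clock: 44.65
tool_pos: [620.5, 22.0, 103.4]
ee_rot: [0.408, 0.579, 0.406, -0.577]
ft_force: [0.1, 0.3, 5.8]
gripper_width: 34.9
```

```bash
python3 q.py
```

```text
44.6 [620.5   22.04 103.4 ] w 34.9 F [0.09 0.27 5.82] M [ 0.05 -0.13 -0.02] jaw -19.7 yz [ 0.94 -0.34 -0.34 -0.94] j7 -0.10
```

Request:
{"fn": "send_rows", "kwargs": {"increments": [[0.05,0,0,0.02,0,0,0],[0.1,0,0,0.04,0,0,0],[0.15,0,0,0.05,0,0,0],[0.2,0,0,0.07,0,0,0],[0.25,0,0,0.09,0,0,0],[0.3,0,0,0.1,0,0,0],[0.35,0,0,0.12,0,0,0],[0.4,0,0,0.14,0,0,0],[0.4,0,0,0.14,0,0,0],[0.4,0,0,0.14,0,0,0]]}}

```text
clock: 45.48
tool_pos: [619.9, 21.8, 101.5]
ee_rot: [0.285, 0.648, 0.284, -0.647]
ft_force: [1.3, 0.2, 4.7]
gripper_width: 35.0
```

```bash
python3 q.py
```

```text
45.5 [619.95  21.83 101.5 ] w 35.0 F [1.34 0.24 4.69] M [-0.03 -0.41 -0.06] jaw -42.5 yz [ 0.74 -0.68 -0.68 -0.74] j7 -0.43
```

Request:
{"fn": "send_rows", "kwargs": {"increments": [[0.05,0,0,0.02,0,0,0],[0.1,0,0,0.04,0,0,0],[0.15,0,0,0.06,0,0,0],[0.2,0,0,0.08,0,0,0],[0.25,0,0,0.1,0,0,0],[0.3,0,0,0.12,0,0,0],[0.35,0,0,0.14,0,0,0],[0.4,0,0,0.16,0,0,0],[0.4,0,0,0.16,0,0,0],[0.4,0,0,0.16,0,0,0]]}}

```text
clock: 46.32
tool_pos: [619.6, 21.8, 100.2]
ee_rot: [0.15, 0.692, 0.15, -0.69]
ft_force: [-0.8, 0.3, 8.7]
gripper_width: 35.0
```

```bash
python3 q.py
```

```text
46.3 [619.6   21.81 100.21] w 35.0 F [-0.82  0.25  8.66] M [ 0.13  0.14 -0.11] jaw -65.5 yz [ 0.42 -0.91 -0.91 -0.42] j7 -0.76
```

Request:
{"fn": "send_rows", "kwargs": {"increments": [[0.05,0,0,0.01,0,0,0],[0.1,0,0,0.01,0,0,0],[0.13,0,0,0.01,0,0,0],[0.13,0,0,0,0,0,0],[0.13,0,0,-0.05,0,0,0],[0.13,0,0,-0.05,0,0,1],[0.13,0,0,-0.05,0,0,1],[0.13,0,0,-0.05,0,0,1],[0.13,0,0,-0.05,0,0,1],[0.13,0,0,-0.05,0,0,1]]}}

```text
clock: 47.15
tool_pos: [618.6, 21.9, 99.5]
ee_rot: [-0.105, -0.699, -0.105, 0.7]
ft_force: [-0.1, 0.1, 0.2]
gripper_width: 85.3
```

Request:
{"fn": "send_rows", "kwargs": {"increments": [[0,0,0,-3,0,0,1],[0,0,0,-6,0,0,1],[0,0,0,-10,0,0,1],[0,0,0,-13,0,0,1],[0,0,0,-13,0,0,1],[0,0,0,-13,0,0,1],[0,0,0,-13,0,0,1],[0,0,0,-13,0,0,1],[0,0,0,-13,0,0,1],[0,0,0,-13,0,0,1]]}}

```text
clock: 47.98
tool_pos: [618.4, 21.9, 228.7]
ee_rot: [-0.105, -0.699, -0.104, 0.7]
ft_force: [0.5, 0.3, -0.0]
gripper_width: 85.4
```

```bash
python3 q.py; python3 look.py '[(54,64),(148,160)]' | grep -v -E "79[0-9]"
python3 - <<'E'
from h import *
go(430.5,126,170,-30)
E
```

```text
48.0 [618.4   21.94 228.73] w 85.4 F [ 0.46  0.32 -0.01] M [-0.03 -0.03 -0.02] jaw -73.0 yz [ 0.29 -0.96 -0.96 -0.29] j7 -0.97
47.9833 [618.4  21.9 228.7] 85.42625849762052 [ 0.5  0.3 -0. ] [-0.8  0.5  1.   1.6 -0.5  1.3 -1. ] jaw -73.0 tilt [-0.  0.]
scene 54
[171.1 159.3] n 116 mean [ 324.2 -226.4   56.8] circ [ 323.  -226.7] r 21.1 col [228.5 146.5  59. ]
[310.8 163.4] n 141 mean [431.  126.2  59.9] circ [429.9 127.2] r 20.9 col [194. 196. 205.]
[445.4 202.7] n 69 mean [636.9 408.3  58.9] circ [624.2 418.7] r 27.9 col [138. 133. 124.]
[352.1 214.7] n 68 mean [619.1 174.2  58.9] circ [605.8 182. ] r 27.7 col [116.  93.  32.]
[109.4 218.4] n 217 mean [ 494.2 -389.2   59.2] circ [ 490.9 -390.4] r 24.8 col [96. 94. 93.]
[289.7 234.6] n 61 mean [641.2  16.8  59. ] circ [630.4  19. ] r 26.3 col [116.  92.  32.]
[207.  247.3] n 67 mean [ 632.5 -171.8   58.8] circ [ 619.2 -172.2] r 27.6 col [115.  91.  31.]
scene 148
[290. 200.] n 220 mean [620.5  21.7 154. ] circ [618.8  21.7] r 21.2 col [186.5 195.5 207. ]
[200.1 213.4] n 229 mean [ 612.4 -171.8  154.3] circ [ 611.5 -170.7] r 21.8 col [186. 196. 209.]
side 54
[217.7 201.9] n 109 mean [429.7 123.2  60.2] circ [428.3 125.8] r 21.3 col [148. 159. 170.]
[322.1 259.7] n 65 mean [ 597.  -189.5   59.2] circ [ 606.8 -176.5] r 28.3 col [112.  84.   0.]
[224.5 312. ] n 212 mean [ 324.3 -226.6   57.8] circ [ 324.6 -225.8] r 20.8 col [220. 116.   0.]
[326.  344.4] n 282 mean [ 490.6 -392.2   59.6] circ [ 491.9 -391.8] r 23.1 col [53.5 51.5 50.5]
side 148
[293.2 180. ] n 128 mean [618.1  18.7 154.3] circ [620.9  21.3] r 21.4 col [158.  166.5 171. ]
[327.1 228.1] n 179 mean [ 609.8 -174.6  154.4] circ [ 610.8 -171.4] r 21.3 col [159. 172. 184.]
row [-0.751, 0.001, 0.0, 5.926, -15.463, 14.938] dist 223 turn 43
```

Both caps are home: head tops read z≈154, as expected. Now the spare cap, for the tray.

Request:
{"fn": "send_rows", "kwargs": {"increments": [[-0.1,0,0,0,-2.5,2.4,1],[-0.2,0,0,1,-5,5,1],[-0.3,0,0,2,-7.5,7.4,1],[-0.4,0,0,4,-10,10,1],[-0.5,0,0,5.9,-12.5,12.4,1],[-0.6,0,0,5.9,-15.4,14.9,1],[-0.7,0,0,5.9,-15.4,14.9,1],[-0.75,0,0,5.9,-15.4,14.9,1],[-0.75,0,0,5.9,-15.4,14.9,1],[-0.75,0,0,5.9,-15.4,14.9,1]]}}

```text
clock: 48.92
tool_pos: [431.5, 125.5, 170.9]
ee_rot: [0.353, 0.613, 0.353, -0.613]
ft_force: [-0.1, -0.1, 0.3]
gripper_width: 85.8
```

```bash
python3 hx.py 430 126 60; python3 q.py
python3 - <<'E'
from h import *
# tray interior: dark grey low-saturation pixels at z<15 in scene
for n,b in(('scene',(355,445,138,203)),('side',(170,242,140,190))):
    p,d,i=cap(n); C=cloud(d,i); v,u=np.mgrid[0:420,0:560]; q=p.astype(int)
    m=(u>b[0])&(u<b[1])&(v>b[2])&(v<b[3])&(q[...,0]-q[...,2]<12)&(C[...,2]<32)&(C[...,1]>220)&(C[...,0]<580)
    m=cv2.morphologyEx(m.astype(np.uint8),cv2.MORPH_OPEN,np.ones((3,3),np.uint8))>0
    P=C[m]; print(n,m.sum(),np.percentile(P,[1,99],0),P.mean(0),cv2.minAreaRect(P[:,:2].astype(np.float32)))
E
```

```text
centroid [430.3 126.5] circ (430.4599304199219, 126.55048370361328) 20.681995391845703 area 1101.7786698198179 rmin/max 16.76605330139657 20.758679627255628 corner deg -16.5 amp 1.03; flat normals at 13.5 mod 60
corners [ 9.3 13.4 14.1 14.2 16.6 17.7]
49.0 [431.66 125.2  170.84] w 85.4 F [ 0.21 -0.62  0.31] M [ 0.01 -0.02  0.03] jaw -30.2 yz [ 0.86 -0.5  -0.5  -0.86] j7 -0.71
scene 2814 [[ 3.83976691e+02  2.90653181e+02 -3.85858556e-01]
 [ 5.44662916e+02  4.49794720e+02  2.64181744e+01]] [461.05013535 373.73812228   7.92126047] ((464.1783752441406, 370.9270324707031), (165.14761352539062, 163.27325439453125), 0.10727550089359283)
side 1501 [[385.74292166 288.25930921   1.37422531]
 [540.84781749 451.56863917  27.41703656]] [466.012514   369.61922932   9.43882791] ((463.6922607421875, 343.4708251953125), (220.33921813964844, 158.48257446289062), 89.72408294677734)
```

Run:
```python
from h import *
go(430.3,126.3,60,-15)
```

```text
row [-0.265, 0.0, -0.0, 11.073, -0.194, -0.05] dist 111 turn 15
```

Request:
{"fn": "send_rows", "kwargs": {"increments": [[-0.1,0,0,3,-0.1,-0.05,1],[-0.2,0,0,6,-0.1,-0.05,1],[-0.26,0,0,9,-0.1,-0.05,1],[-0.26,0,0,11,-0.1,-0.05,1],[-0.26,0,0,11,-0.1,-0.05,1],[-0.26,0,0,11,-0.1,-0.05,1],[-0.26,0,0,11,-0.1,-0.05,1],[-0.26,0,0,11,-0.1,-0.05,1],[-0.26,0,0,11,-0.1,-0.05,1],[-0.26,0,0,11,-0.1,-0.05,1]]}}

```text
clock: 49.9
tool_pos: [431.4, 127.0, 61.7]
ee_rot: [0.43, 0.562, 0.43, -0.561]
ft_force: [0.1, -0.4, -0.3]
gripper_width: 85.1
```

```bash
python3 q.py
python3 - <<'E'
from h import *
go(430.3,126.3,5,-15)
E
```

```text
49.9 [431.36 127.02  61.72] w 85.1 F [ 0.05 -0.39 -0.29] M [-0.06  0.   -0.01] jaw -15.1 yz [ 0.97 -0.26 -0.26 -0.97] j7 -0.25
row [-0.002, -0.002, -0.001, 5.672, -0.09, 0.107] dist 57 turn 0
```

Request:
{"fn": "send_rows", "kwargs": {"increments": [[0,0,0,2,0,0.05,1],[0,0,0,4,0,0.05,1],[0,0,0,5.6,0,0.05,1],[0,0,0,5.6,0,0.05,1],[0,0,0,5.6,0,0.05,0],[0,0,0,5.6,0,0.05,0],[0,0,0,5.6,0,0.05,0],[0,0,0,5.6,0,0.05,0],[0,0,0,5.6,0,0.05,0],[0,0,0,5.6,0,0.05,0]]}}

```text
clock: 50.73
tool_pos: [431.2, 126.5, 5.8]
ee_rot: [0.43, 0.562, 0.43, -0.561]
ft_force: [-1.5, 0.6, 8.5]
gripper_width: 35.0
```

```bash
python3 q.py
```

```text
50.7 [431.19 126.49   5.81] w 35.0 F [-1.52  0.58  8.48] M [-0.12  0.36 -0.03] jaw -15.1 yz [ 0.97 -0.26 -0.26 -0.97] j7 -0.14
```

Request:
{"fn": "send_rows", "kwargs": {"increments": [[0,0,0,-1,0,0,0],[0,0,0,-4,0,0,0],[0,0,0,-8,0,0,0],[0,0,0,-10,0,0,0],[0,0,0,-10,0,0,0],[0,0,0,-10,0,0,0],[0,0,0,-10,0,0,0],[0,0,0,-10,0,0,0],[0,0,0,-10,0,0,0],[0,0,0,-10,0,0,0]]}}

```text
clock: 51.57
tool_pos: [430.1, 125.6, 104.0]
ee_rot: [-0.43, -0.561, -0.43, 0.562]
ft_force: [-0.5, -0.1, -2.1]
gripper_width: 34.8
```

```bash
python3 q.py
python3 - <<'E'
from h import *
go(464,371,105,20)
E
```

```text
51.6 [430.06 125.58 104.  ] w 34.8 F [-0.46 -0.15 -2.05] M [-0.02  0.02 -0.  ] jaw -15.1 yz [ 0.97 -0.26 -0.26 -0.97] j7 -0.33
row [-0.613, 0.001, 0.001, -0.138, -3.135, -24.577] dist 248 turn 35
```

Request:
{"fn": "send_rows", "kwargs": {"increments": [[-0.1,0,0,0,-0.5,-3.8,0],[-0.2,0,0,0,-1,-7.6,0],[-0.3,0,0,0,-1.5,-11.4,0],[-0.4,0,0,0,-2,-15.2,0],[-0.5,0,0,0,-2.5,-19,0],[-0.6,0,0,0,-3,-22.8,0],[-0.6,0,0,0,-3.1,-24.6,0],[-0.6,0,0,0,-3.1,-24.6,0],[-0.6,0,0,0,-3.1,-24.6,0],[-0.6,0,0,0,-3.1,-24.6,0]]}}

```text
clock: 52.4
tool_pos: [464.8, 369.8, 103.9]
ee_rot: [0.576, 0.409, 0.576, -0.411]
ft_force: [0.4, -0.6, -1.9]
gripper_width: 35.0
```

```bash
python3 q.py
python3 - <<'E'
from h import *
p,d,i=cap('scene'); save(cv2.resize(p[110:250,280:480],None,fx=3.5,fy=3.5),'t1.png')
E
```

```text
52.4 [464.78 369.84 103.86] w 35.0 F [ 0.41 -0.61 -1.9 ] M [-0.11  0.02  0.03] jaw 19.2 yz [ 0.94  0.33  0.33 -0.94] j7 -0.12
```

View pics/t1.png

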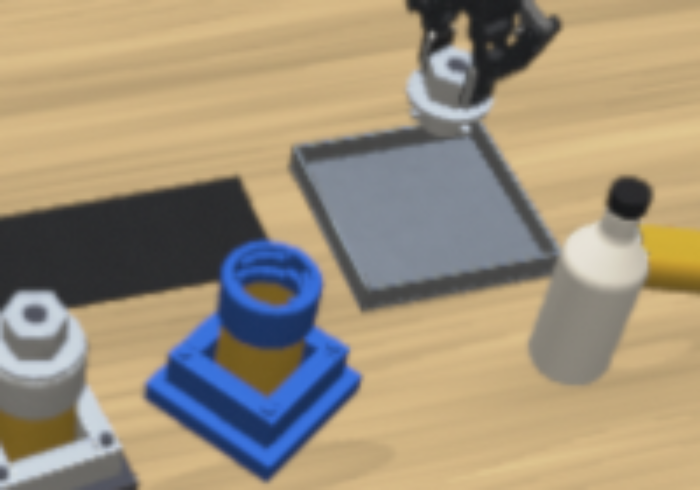

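The cap hangs above the tray: at crop (450,90), with the tray centre at (425,215). The gap matches its 100 mm height, so I'm lowering it.

Request:
{"fn": "send_rows", "kwargs": {"increments": [[0,0,0,3,0,0,0],[0,0,0,6,0,0,0],[0,0,0,8,0,0,0],[0,0,0,9,0,0,0],[0,0,0,9.4,0,0,0],[0,0,0,9.6,0,0,0],[0,0,0,9.6,0,0,0],[0,0,0,9.6,0,0,0],[0,0,0,9.6,0,0,0],[0,0,0,9.6,0,0,0]]}}

```text
clock: 53.28
tool_pos: [465.3, 372.1, 9.8]
ee_rot: [0.577, 0.41, 0.577, -0.409]
ft_force: [-0.8, -0.3, -2.1]
gripper_width: 34.9
```

```bash
python3 q.py
```

```text
53.3 [465.32 372.08   9.76] w 34.9 F [-0.8  -0.31 -2.06] M [-0.05  0.01 -0.03] jaw 19.3 yz [ 0.94  0.33  0.33 -0.94] j7 -0.05
```

Request:
{"fn": "send_rows", "kwargs": {"increments": [[0,0,0,0.1,0,0,0],[0,0,0,0.2,0,0,0],[0,0,0,0.3,0,0,0],[0,0,0,0.35,0,0,0],[0,0,0,0.35,0,0,0],[0,0,0,0.35,0,0,0],[0,0,0,0.35,0,0,0],[0,0,0,0.35,0,0,0],[0,0,0,0.35,0,0,0],[0,0,0,0.35,0,0,0]]}}

```text
clock: 54.12
tool_pos: [465.0, 371.9, 6.9]
ee_rot: [0.576, 0.41, 0.577, -0.409]
ft_force: [-4.3, -1.9, 14.4]
gripper_width: 34.7
```

```bash
python3 q.py
```

```text
54.1 [465.03 371.92   6.86] w 34.7 F [-4.34 -1.89 14.37] M [-0.62  0.99 -0.01] jaw 19.2 yz [ 0.94  0.33  0.33 -0.94] j7 -0.04
```

On the floor. Releasing and rising straight up.

Request:
{"fn": "send_rows", "kwargs": {"increments": [[0,0,0,-0.1,0,0,0],[0,0,0,-0.1,0,0,0],[0,0,0,-0.1,0,0,1],[0,0,0,-0.1,0,0,1],[0,0,0,-0.1,0,0,1],[0,0,0,-0.1,0,0,1],[0,0,0,-0.1,0,0,1],[0,0,0,-1,0,0,1],[0,0,0,-4,0,0,1],[0,0,0,-6,0,0,1]]}}

```text
clock: 54.95
tool_pos: [465.1, 371.2, 66.9]
ee_rot: [0.577, 0.409, 0.576, -0.41]
ft_force: [0.7, 0.1, 0.5]
gripper_width: 85.7
```

Request:
{"fn": "send_rows", "kwargs": {"increments": [[0,0,0,-4,0,0,1],[0,0,0,-8,0,0,1],[0,0,0,-12,0,0,1],[0,0,0,-16,0,0,1],[0,0,0,-20,0,0,1],[0,0,0,-20,0,0,1],[0,0,0,-20,0,0,1],[0,0,0,-20,0,0,1],[0,0,0,-20,0,0,1],[0,0,0,-20,0,0,1]]}}

```text
clock: 55.78
tool_pos: [464.2, 371.1, 263.8]
ee_rot: [0.576, 0.408, 0.577, -0.41]
ft_force: [-0.0, 0.2, -0.1]
gripper_width: 85.3
```

```bash
python3 q.py; python3 look.py '[(54,66),(148,160),(196,214)]' | grep -v -E "79[0-9]|80[0-9]"
```

```text
55.8 [464.2  371.1  263.84] w 85.3 F [-0.04  0.21 -0.11] M [ 0.03 -0.02  0.04] jaw 19.3 yz [ 0.94  0.33  0.33 -0.94] j7 -0.21
scene 54
[403.1 157.5] n 136 mean [466.6 368.8  60.2] circ [465.9 369.4] r 20.5 col [174.5 184.  195.5]
[171.2 159.2] n 116 mean [ 323.8 -226.3   56.8] circ [ 323.4 -226. ] r 20.5 col [220.5 138.5  57.5]
[445.7 202.5] n 78 mean [637.  408.9  59.6] circ [623.  420.2] r 28.5 col [132. 128. 118.]
[352.2 214.1] n 79 mean [618.  174.7  59.9] circ [603.6 182.9] r 28.0 col [111.  88.  31.]
[109.  218.2] n 241 mean [ 493.9 -389.9   59.7] circ [ 492.8 -391. ] r 25.4 col [95. 92. 92.]
[288.9 234.2] n 80 mean [640.3  15.2  59.7] circ [625.1  19.2] r 27.9 col [111.  89.  30.]
[207.4 246.9] n 83 mean [ 632.4 -170.7   60. ] circ [ 615.8 -170.6] r 28.7 col [110.  88.  30.]
[ 95.1 274.9] n 69 mean [ 650.6 -421.3   60.5] circ [ 636.5 -427.1] r 24.8 col [40. 38. 36.]
scene 148
[289.8 199.9] n 220 mean [620.3  21.4 154. ] circ [619.1  22.9] r 20.9 col [178.5 187.  198.5]
[200.  213.4] n 227 mean [ 612.1 -171.9  154.2] circ [ 610.8 -171.9] r 20.6 col [179. 188. 200.]
scene 196
[ 
[... 286 characters left out ...]
]
[377.6 233.6] n 64 mean [ 775.7 -176.3   60.2] circ [ 788.9 -163.8] r 28.1 col [112.   83.5   0. ]
[321.8 259.2] n 72 mean [ 596.7 -188.1   60. ] circ [ 608.1 -174.1] r 28.8 col [110.5  83.    0. ]
[224.5 312. ] n 211 mean [ 324.2 -226.7   58. ] circ [ 324.4 -225.3] r 20.4 col [216. 114.   0.]
[325.9 344.4] n 304 mean [ 490.4 -392.3   60.1] circ [ 491.4 -391.6] r 22.9 col [63.  60.5 60.5]
side 148
[293.2 180. ] n 129 mean [618.2  18.7 154.2] circ [619.3  19.6] r 21.8 col [155. 161. 166.]
[327.  228.2] n 184 mean [ 609.5 -174.7  154.3] circ [ 611.7 -172.2] r 21.0 col [155. 168. 180.]
side 196
[333.9 306.3] n 166 mean [ 490.9 -392.5  208.3] circ [ 492.5 -390.1] r 13.7 col [123.5  80.   43. ]
```

View pics/scene_l.png

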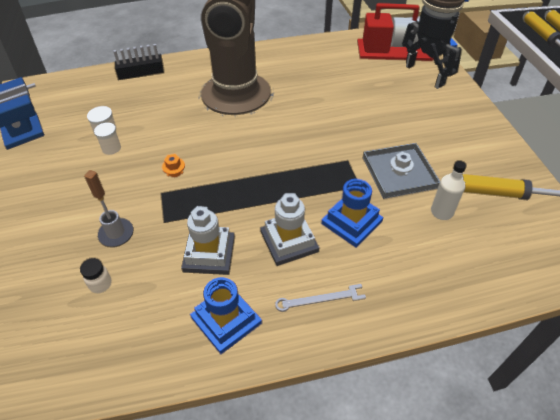

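The final view shows caps home on both silver bodies at (205,225) and (290,215), the spare upright in the tray at (402,163), and the brush in its pot at (110,225). The bystanders are where they started.

```bash
python3 -c "
from h import *
print(workorder.job_done())"
```

```text
the job is handed in; nothing more can be done
None
```

The job is done and handed in at 56 s of the 210 s allowed; the hand-in reports no verdict. Only two silver bodies were there. I brushed each one down, up to the mouth and down again, left before right, then put the brush back upright in its pot. Both bodies are closed with a cap, and the spare cap stands in the tray.

**Last checks, from the scene and side cameras:**
- **Caps on the bodies:** the head tops read z ≈ 154.0–154.4 mm, and 154 is home. Both caps are within about 2 mm of the body axes, and both stands look as square as before.
- **Spare cap:** it stands level, about 2 mm from my estimate of the tray centre.
- **Brush:** upright in the pot, with its handle top within about 2 mm of where it started.
- **Oil bottle, spanner, jar and look-alikes:** not touched, and all look in place in the last picture.

**What did not go to plan:**
- **Knocked body:** the left body shifted about 50 mm after it was brushed. I measured it again before capping it.
- **Missed grip:** my first grip on a cap closed above its head, because the real fingertips are about 33 mm behind the reported tool point. I allowed for that from then on.
- **Force on a cap:** the regrip pressed that cap's flange onto the mat with about 42 N for a moment. The fingers made that contact, not the arm or the gripper body, and the wrist limit is 120 N. I could not confirm how the 40 N rule treats it.

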